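# Slide a die board home under the press head

### The job

Slide the steel-rule die board along the press bed, nose first, between the two guides and under the head until it is firmly home against the sprung depth stop inside. The stop is set to a different depth for every job and is hidden under the head, so feel for it: bottom its soft buffer and keep the board pressed there for about half a second without ramming it, then leave the board touching the stop. Do not lift the board off the bed or disturb the jar, the can and the tool pot.

Things in the scene. Friction and masses are not known exactly. Their poses are not given: they have to be found in the camera images.
- press: Green bench die press, fixed. Origin: on the table, under the middle of the front edge of its head; +x is the feed direction into the press, z up; lengths below in this frame, mm. Steel bed: flat, top at z 12, y -120 to 120, x -360 to 160. The head covers x 0 to 150, |y| up to 120; underside at z 52 (40 above the bed), top at z 122; a T-handle on it at x 85 rises to z 215.
- lead_in (a point): Point on the bed's centre line where the guides begin (press x -60, z 12), axes as the press. Two aluminium guides, 12 mm high, run from here to press x 150, inner faces at y -68 and +68 mm: a 136 mm channel for the 130 mm board. Slanted lead-ins of the same height flare out in front of them to press x -100, |y| 105. Cheeks carry the head at |y| over 85 mm from press x 0.
- die_board: Loose plywood die board, 170 (x) x 130 (y) x 20 mm thick, 0.5 to 0.8 kg, lying askew on the bed before the lead-ins. Origin: centre of its underside; +x is the nose, which goes in first; a red stripe marks the tail. A bag-pocket outline of steel blade stands 8 mm above its top (x -45 to 70, y -45 to 45). Friction on the bed: roughly 2 to 6 N.
- nose (a point): Point at the middle of the die board's nose edge: 85 mm ahead (+x) of the board's origin, at mid thickness (10 mm up); axes as the board.
- depth_stop: Fixed bracket of the depth stop, press x 152 mm, never reached by the board. It carries a locked carriage with a 90 mm wide black buffer under the head. The pose is the bracket's only: the buffer's face is anywhere from press x 40 to 100 mm. The buffer yields 6 mm at 0.5 to 1.3 N (too little to push the board back), then is solid; the carriage does not give.
- dye_jar: Bystander: amber glass jar with black cap, 60 mm across, 85 mm tall, standing on the table beside the bed. Origin: centre of its underside.
- oil_can: Bystander: blue can, 54 mm across, 90 mm tall, standing on the table beside the bed. Origin: centre of its underside.
- tool_pot: Bystander: grey plastic box pot 80 x 60 x 70 mm with two tool handles rising to 95 mm, standing on the table beside the bed. Origin: centre of its underside.
Mind the look-alikes: they are no part of the job. Of the things shaped like the die_board, the plywood one is meant.

How it is judged:
On the way, in this order (a step that is already met when the one before it is completed fails the run):
1. the die board is under the head, in line between the guides (x of nose in the frame of press above 0.005 m and angle between the x axis of die_board and the x axis of press, either way round below 0.07 rad and y of die_board in the frame of press between -0.007 and 0.007 m), for 0.05 s.
2. the board is pressed firmly on the depth stop (over 4 N) for 0.3 s (contact force between die_board and depth_stop above 4 N), for 0.3 s.
At the end, for the whole second after the job is handed in: The die board lies flat on the bed at rest between the guides (within 7 mm of the centre line and 4 degrees of straight), nose at least 30 mm under the head and still touching the buffer of the depth stop (over 0.15 N) (contact force between die_board and depth_stop above 0.15 N and x of nose in the frame of press above 0.03 m and angle between the x axis of die_board and the x axis of press, either way round below 0.07 rad and y of die_board in the frame of press between -0.007 and 0.007 m and z of die_board in the frame of press below 0.016 m and linear speed of die_board below 0.01 m/s).
It fails at once if the board is rammed on the depth stop (over 50 N) (contact force between die_board and depth_stop above 50 N).
It fails at once if the board is lifted off the bed by more than 15 mm (z of die_board in the frame of press above 0.027 m).
It fails at once if the jar is moved by more than 20 mm (distance of dye_jar from where it was at the start of the episode above 0.02 m).
It fails at once if the can is moved by more than 20 mm (distance of oil_can from where it was at the start of the episode above 0.02 m).
It fails at once if the tool pot is moved by more than 20 mm (distance of tool_pot from where it was at the start of the episode above 0.02 m).
It also fails if it takes over 72 s, if anything falls off the work surface, if the arm or the gripper's body presses on something with over 40 N, if the wrist force passes 120 N, or if a joint passes its speed limit or range.

### The arm

A 6-joint arm with a two-finger parallel gripper is mounted at the origin on the work surface. World frame = base frame: x ahead of the robot, y to its left, z up, the work surface at z = 0. Lengths are in m, angles in rad, forces in N, time in s.
With the tool pointing down it reaches from about 0.35 to 0.85 m from the base axis. Payload 8.1 kg.
Tool frame: the origin (TCP) lies midway between the tips of the shut fingers; the grasp point (between the pads) lies 19 mm behind it; z points along the fingers, y is the direction in which the jaws open and shut (so a half turn about z gives the same grasp; the last joint's range is limited). The gripper opens to 93 mm and grips with 3 to 60 N. Pads are 15 mm wide; open, the fingers measure 128 mm over their backs; the gripper's body (75 mm by 188 mm) begins 65 mm behind the grasp point.
Start: joints at [-0.085, 0.13, 1.488, -0, 1.523, -0.085], TCP at [0.6, 0, 0.182] pointing down, gripper open.
Joint ranges: [-2.96, 2.96], [-0.89, 2.26], [0.02, 2.5], [-1.34, 4.48], [0, 2.73], [-2.66, 2.66]. Speed limits (rad/s): [2.39, 2.39, 2.79, 3.14, 3.14, 3.14].

### API

Orientations are given as a unit quaternion [w, x, y, z].
In Python, from plant import manip gives the robot as it stands.
- The arm moves only by the shell command python3 -m inch 'ROWS' [OPENING] [FORCE]. ROWS is JSON, a list of rows, each an object of numbers: "x", "y", "z": the shift along the tool's x, y, z in m; "turn": the turn about the tool's z in degrees. A call has 1 to 12 rows; each row is the pose to reach, as a shift and turn from the pose commanded when the call began, along the tool's axes at that moment; what a row does not reach only later rows make up. A row lasts 1/12 s, in which the tool goes at most 41.7 mm and 7.16 degrees, less where a joint would pass 70% of its speed; a pose out of reach is approached as far as the arm can. A call with a gripper value outside its range is refused whole. OPENING is the closure in counts, from 0 (fully open) to 255 (shut), set as the call begins (- or left out, the last holds). The fingers move at their own pace and stop on an object; FORCE is the grip in N (left out, the last holds). Time passes only in rows, so rows that repeat a pose let the fingers close. It gives the time, the measured TCP pose, the force and the opening at its end, in the units of the state.
- manip.get_state(): the state, without advancing time (a new reading comes with each control period).
- manip.read_camera(name): name is "scene" or "side" or "wrist"; returns a dict with "image" (480x640x3 uint8, blue, green, red), "camera_matrix" (3x3 intrinsics, pixels), "D" ([k1, k2, p1, p2, k3] as OpenCV has them; the pictures are not rectified), "T" (4x4, takes a point from camera to world coordinates). Camera axes: x right, y up, looking along -z (the intrinsics and any distortion apply to the point x, -y, -z); pixel columns grow to the right and rows downward; lengths in m; the calibration is good to about 2 mm. A picture is of the moment at which its call begins. There is no depth.
- manip.close_job(): hands the job in, once; it reports no verdict.
The state is a dict: "t": time; "joint_positions": joint angles; "joint_vel": joint speeds; "tau": joint torques, N m; "tool_pos": TCP position; "orientation": TCP orientation; "contact_force": force on the tool from outside, world axes, zero at the start; "ft_torque": the same for the moment, N m; "width": finger opening in m.
Only numpy, scipy, OpenCV 4.12 (cv2) and the standard library are available. Lean on these libraries where they do the work, as an engineer would, in place of code of your own. Each camera call takes 0.05 s, during which the arm holds its last target.

## Working session

There is one attempt and no reset: what is moved stays moved. The work goes in short steps, Python scripts to look and compute and a shell command to move; the robot and the scene stay as the last step left them, time stands still between calls to the robot, and variables do not carry over. Pictures are saved under pics/ and viewed, and the job is handed in when it is done.

```bash
ls; mkdir -p pics
python3 - <<'E'
from plant import manip
import cv2
for n in ["scene","side","wrist"]:
    c=manip.read_camera(n); cv2.imwrite(f"pics/{n}0.png",c["image"]); print(n,c["camera_matrix"],c["D"],c["T"])
print(manip.get_state())
E
```

```text
pics
scene [[484.10082077   0.         318.59523022]
 [  0.         484.10082077 243.82183355]
 [  0.           0.           1.        ]] [0.01872896 0.         0.         0.         0.        ] [[-0.86041529 -0.40421159  0.31032001  0.85024581]
 [ 0.50950443 -0.67098112  0.53869246  0.65424749]
 [-0.00952687  0.62160866  0.78327002  0.91360926]
 [ 0.          0.          0.          1.        ]]
side [[571.57543609   0.         314.45580364]
 [  0.         571.57543609 232.8410195 ]
 [  0.           0.           1.        ]] [-0.17804253  0.          0.          0.          0.        ] [[ 0.99479992  0.06982494 -0.07414581  0.41168817]
 [-0.10135757  0.60732916 -0.78795808 -0.93085049]
 [-0.00998821  0.79137587  0.61124828  0.8202618 ]
 [ 0.          0.          0.          1.        ]]
wrist [[368.58518877   0.         321.84394322]
 [  0.         368.58518877 240.0194536 ]
 [  0.           0.           1.        ]] [-0.03903914  0.          0.          0.          0.        ] [[ 0.99999797  0.00118028  0.00163372  0.59984081]
 [-0.0015525   0.96799858  0.25095087  0.06891646]
 [-0.00128525 -0.25095289  0.96799845  0.38443727]
 [ 0.          0.          0.          1.        ]]
{'t': 0.15, 'joint_positions': array([-8.53723146e-02,  1.30972183e-01,  1.48903209e+00, -1.72513160e-05,
        1.52300353e+00, -8.53813604e-02]), 'joint_vel': array([ 1.70128866e-03, -8.67006815e-04, -2.11558383e-03,  1.24667507e-03,
       -1.58122955e-03, -8.43119704e-05]), 'tau': array([ 8.59073725e-05, -5.60473788e+01, -4.92333663e+01,  7.68201635e-02,
        3.05504061e-02, -1.41810942e-04]), 'tool_pos': array([5.99508071e-01, 7.38971210e-05, 1.81536097e-01]), 'orientation': array([-5.35621344e-04,  7.07103110e-01,  7.07110098e-01, -4.62431799e-04]), 'contact_force': array([-0.40802958, -0.39051332, -0.23864409]), 'ft_torque': array([ 0.01265656, -0.04658564, -0.03578468]), 'width': 0.09324512468629532}
```

View pics/scene0.png

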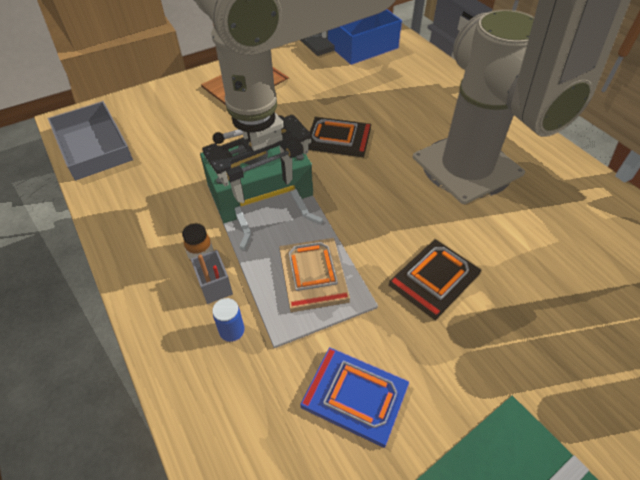

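View pics/side0.png

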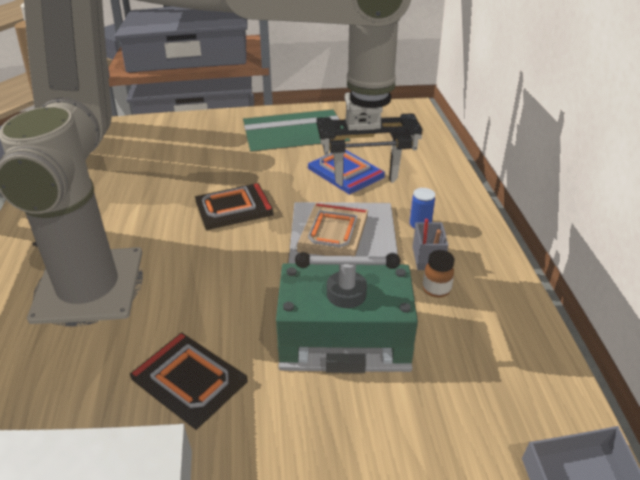

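View pics/wrist0.png

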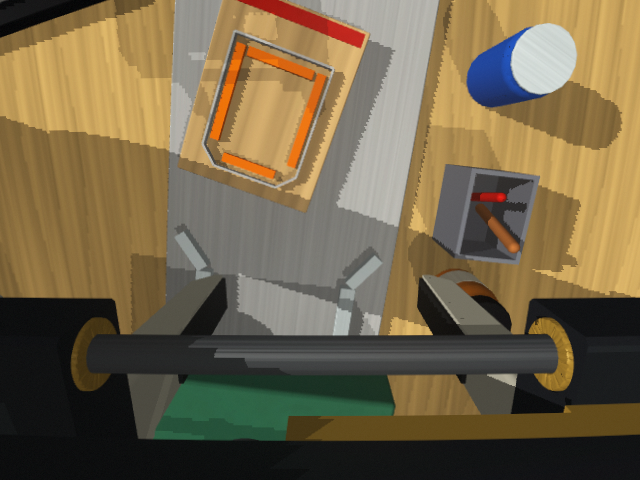

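The plywood board with orange rubber and a red tail stripe is on the grey bed: scene (315,272), side (333,230), wrist (275,110). The look-alikes are the black boards at scene (435,277) and (337,135) and the blue one at (357,396). None of those is plywood or on the bed. I'll confirm with enlarged crops.

Run:
```python
import cv2
a=cv2.imread("pics/scene0.png")[180:360,190:400]; cv2.imwrite("pics/scene0c.png",cv2.resize(a,None,fx=3.3,fy=3.3,interpolation=cv2.INTER_CUBIC))
a=cv2.imread("pics/wrist0.png")[0:350,140:460]; cv2.imwrite("pics/wrist0c.png",cv2.resize(a,None,fx=1.7,fy=1.7,interpolation=cv2.INTER_CUBIC))
```

```text
(no output)
```

View pics/scene0c.png

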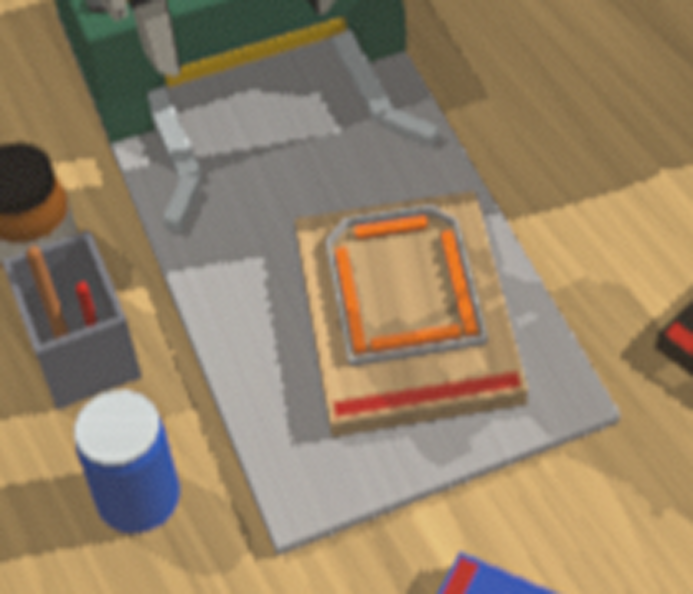

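View pics/wrist0c.png

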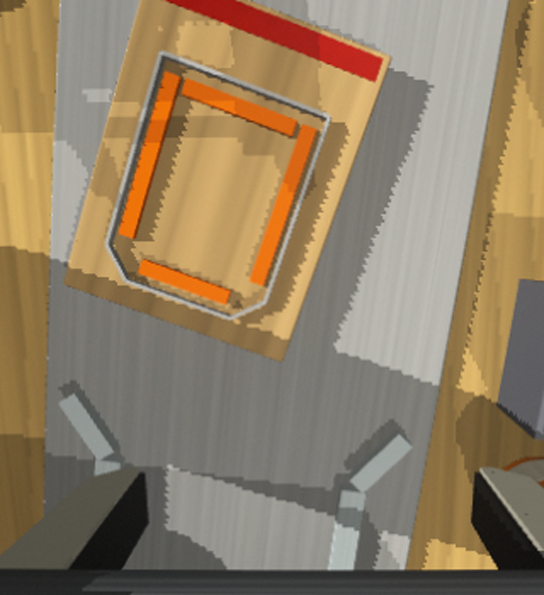

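```bash
cat > h.py <<'E'
import numpy as np, cv2
from scipy.optimize import least_squares
def proj(c,P):
    T=np.array(c["T"]); P=np.atleast_2d(P); q=(P-T[:3,3])@T[:3,:3]
    q=q*[1,-1,-1]
    return cv2.projectPoints(q.reshape(-1,1,3),np.zeros(3),np.zeros(3),np.array(c["camera_matrix"]),np.array(c["D"]))[0].reshape(-1,2)
def unproj(c,uv,z):
    T=np.array(c["T"]); n=cv2.undistortPoints(np.array(uv,float).reshape(-1,1,2),np.array(c["camera_matrix"]),np.array(c["D"])).reshape(-1,2)
    d=np.c_[n[:,0],-n[:,1],-np.ones(len(n))]@T[:3,:3].T
    return T[:3,3]+d*((z-T[2,3])/d[:,2])[:,None]
def loc(p,pts):  # p=(x,y,yaw)
    c,s=np.cos(p[2]),np.sin(p[2]); pts=np.array(pts,float)
    return np.c_[p[0]+c*pts[:,0]-s*pts[:,1],p[1]+s*pts[:,0]+c*pts[:,1],pts[:,2]]
def inpress(pp,b):
    d=np.array(b[:2])-np.array(pp[:2]); c,s=np.cos(pp[2]),np.sin(pp[2])
    return np.array([c*d[0]+s*d[1],-s*d[0]+c*d[1],(b[2]-pp[2]+np.pi)%(2*np.pi)-np.pi])
def fit(obs,p0): # obs list (cam, localpts, px)
    f=lambda p: np.concatenate([(proj(c,loc(p,l))-np.array(u)).ravel() for c,l,u in obs])
    r=least_squares(f,p0,loss="soft_l1",x_scale=[.01,.01,.05]); return r.x,f(r.x).reshape(-1,2)
PRESS=[[(-.36,-.12,.012),(-.36,.12,.012),(.16,.12,.012),(.16,-.12,.012)],[(-.1,.105,.024),(-.06,.068,.024),(.0,.068,.024)],[(-.1,-.105,.024),(-.06,-.068,.024),(.0,-.068,.024)],[(0,-.12,.122),(0,.12,.122),(.15,.12,.122),(.15,-.12,.122)],[(0,-.068,.052),(0,.068,.052)]]
BOARD=[[(-.085,-.065,.032),(-.085,.065,.032),(.085,.065,.032),(.085,-.065,.032)],[(.085,.065,.012),(.085,-.065,.012)],[(-.045,-.045,.04),(-.045,.045,.04)]]
def draw(c,pp,b,crop,f,fn):
    im=cv2.resize(c["image"],None,fx=f,fy=f,interpolation=cv2.INTER_CUBIC)
    for p,L,col in((pp,PRESS,(255,0,255)),(b,BOARD,(255,255,0))):
        if p is None: continue
        for l in L: cv2.polylines(im,[np.int32((proj(c,loc(p,l))+.5)*f)],len(l)==4,col,1)
    x0,y0,x1,y1=[int(v*f) for v in crop]; cv2.imwrite(fn,im[y0:y1,x0:x1])
E
cat > m1.py <<'E'
from h import *; from plant import manip
s=manip.read_camera("scene"); w=manip.read_camera("wrist")
S=lambda L:[(190+x/3.3-.3,180+y/3.3-.3) for x,y in L]
W=lambda L:[(140+x/1.7-.3,y/1.7-.3) for x,y in L]
# press: -y is left in scene? feed=-y world; press +y = world +x
pts=[(-.36,.12,.012),(-.36,-.12,.012)]
for n,z,L in (("bed",.012,S([(279,549),(618,417)])),("board",.032,S([(297,218),(475,193),(525,392),(333,424)]))): print(n,unproj(s,L,z).round(4).tolist())
pp,r=fit([(s,pts,S([(279,549),(618,417)])),(s,[(-.06,.068,.024),(-.06,-.068,.024)],S([(192,165),(383,103)])),(w,[(-.06,.068,.024),(-.06,-.068,.024)],W([(340,488),(118,460)]))],[.6,-.05,-1.6])
print("press",pp,r.round(1).tolist())
b,r=fit([(s,BOARD[0],S([(525-192,424),(525,392),(475,193),(297,218)][:0] or [(525,392),(333,424),(297,218),(475,193)]))],[.6,.17,-1.8])
print("board",b,r.round(1).tolist(),"in press",inpress(pp,b))
np.save("pp.npy",pp)
draw(s,pp,b,(190,130,400,360),2.6,"pics/ov_s.png"); draw(w,pp,b,(120,0,460,350),1.7,"pics/ov_w.png")
E
python3 m1.py
```

```text
bed [[0.7059, 0.2163, 0.012], [0.4725, 0.2463, 0.012]]
board [[0.5812, 0.0063, 0.032], [0.4621, 0.0516, 0.032], [0.5216, 0.2091, 0.032], [0.6395, 0.1663, 0.032]]
press [ 0.5421893  -0.1258013  -1.70211908] [[-1.3, 0.2], [1.0, -0.3], [2.8, 1.4], [-2.5, 3.3], [-0.6, 0.1], [0.2, 0.5]]
board [ 0.55095977  0.1082285  -1.92554912] [[1.2, 0.0], [-1.0, 0.1], [-0.5, 0.1], [0.5, -0.4]] in press [-0.23316316 -0.02195023 -0.22343004]
```

View pics/ov_s.png

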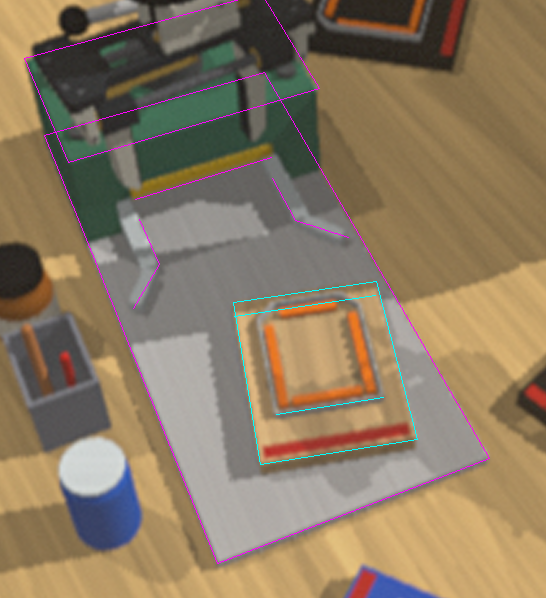

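View pics/ov_w.png

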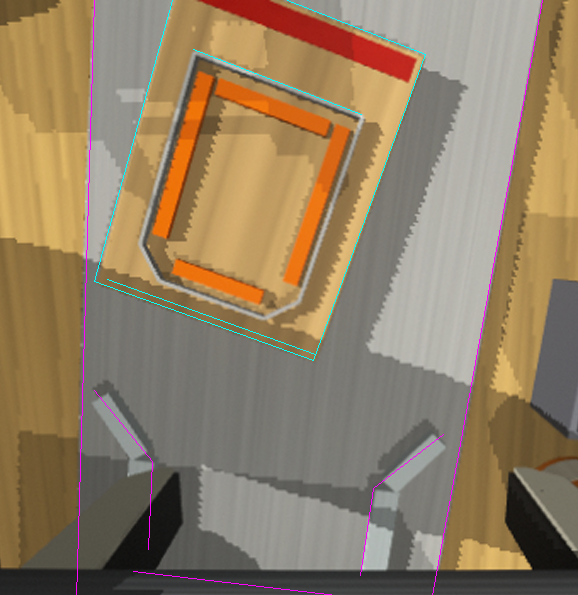

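The overlays confirm that the plywood board and the press frame fit: board at press x -233 mm, y -22 mm, yaw -12.8°. My plan is to square and centre the board by pushing its -y side with both fingers lined up along press x, then push from the tail. First I'll check clearances and work out the target.

```bash
cat > tgt.py <<'E'
import sys
from h import *; from plant import manip
from scipy.spatial.transform import Rotation as R
# usage: tgt px py jawyaw_deg_in_press z  -> tool-frame delta
pp=np.load("pp.npy")
def cur():
    s=manip.get_state(); q=s["orientation"]; M=R.from_quat([q[1],q[2],q[3],q[0]]).as_matrix(); return s,M
def report(px,py,z,xyaw):
    s,M=cur(); g=loc(pp,[(px,py,z)])[0]; d=M.T@(g-s["tool_pos"])
    yx=np.arctan2(M[1,0],M[0,0]); want=pp[2]+np.radians(xyaw); t=-np.degrees((want-yx+np.pi)%(2*np.pi)-np.pi)
    print("tool delta mm",(d*1000).round(1),"turn",round(t,2),"goal",g.round(4))
def show():
    s,M=cur(); p=inpress(pp,[*s["tool_pos"][:2],np.arctan2(M[1,0],M[0,0])]); F=s["contact_force"]; c,n=np.cos(pp[2]),np.sin(pp[2])
    print("t",round(s["t"],2),"tcp press mm",(p[:2]*1e3).round(1),"z",round(s["tool_pos"][2]*1e3,1),"xaxis yaw deg",np.degrees(p[2]).round(2),"F press",np.round([c*F[0]+n*F[1],-n*F[0]+c*F[1],F[2]],2),"w",round(s["width"]*1e3,1))
if __name__=="__main__":
    show()
    if len(sys.argv)>1: report(*map(float,sys.argv[1:5]))
E
python3 tgt.py -.225 -.145 .10 90
python3 - <<'E'
from h import *; from plant import manip
s=manip.read_camera("scene"); pp=np.load("pp.npy")
for n,z,L in(("black",.02,[(391,278),(435,241),(480,270),(437,316)]),("blue",.02,[(302,402),(410,378)]),("can",.09,[(226,310)]),("jar",.085,[(194,233)]),("pot",.07,[(190,265),(230,293)])):
    P=unproj(s,L,z); print(n,P.round(3).tolist(),[inpress(pp,[*p[:2],0])[:2].round(3).tolist() for p in P])
E
```

```text
t 0.25 tcp press mm [-132.3   40.5] z 181.8 xaxis yaw deg -172.47 F press [0.05 0.07 0.94] w 93.0
tool delta mm [ 116.2 -171.7   82. ] turn 97.53 goal [0.4279 0.1162 0.1   ]
black [[0.408, 0.206, 0.02], [0.257, 0.174, 0.02], [0.224, 0.291, 0.02], [0.382, 0.334, 0.02]] [[-0.312, -0.177], [-0.26, -0.322], [-0.372, -0.37], [-0.435, -0.219]]
blue [[0.715, 0.348, 0.02], [0.513, 0.414, 0.02]] [[-0.493, 0.109], [-0.532, -0.099]]
can [[0.764, 0.137, 0.09]] [[-0.289, 0.186]]
jar [[0.744, -0.085, 0.085]] [[-0.066, 0.195]]
pot [[0.783, -0.019, 0.07], [0.738, 0.091, 0.07]] [[-0.138, 0.225], [-0.241, 0.166]]
```

```bash
python3 -m inch '[{"x":0.03,"y":-0.035,"turn":7},{"x":0.06,"y":-0.07,"turn":14},{"x":0.09,"y":-0.1,"turn":21},{"x":0.111,"y":-0.14,"turn":28},{"x":0.111,"y":-0.172,"turn":35},{"x":0.111,"y":-0.172,"turn":42},{"x":0.111,"y":-0.172,"turn":49},{"x":0.111,"y":-0.172,"turn":56},{"x":0.111,"y":-0.172,"turn":63},{"x":0.111,"y":-0.172,"turn":70},{"x":0.111,"y":-0.172,"turn":77},{"x":0.111,"y":-0.172,"turn":84}]' 0 30 && python3 tgt.py -.22 -.145 .022 90
```

```text
$[0]: bad value
```

```bash
python3 -m inch '[{"x":0.03,"y":-0.025,"z":0,"turn":7}]'; python3 tgt.py
```

```text
t: 0.38
tool_pos: [0.5767, 0.0263, 0.181]
orientation: [0.001, 0.749, 0.663, -0.001]
contact_force: [1.7, 1.2, 0.3]
width: 0.0929
t 0.38 tcp press mm [-155.3   14.3] z 181.0 xaxis yaw deg -179.42 F press [-1.45  1.5   0.26] w 92.9
```

```bash
python3 tgt.py -.22 -.145 .022 90; python3 -m inch '[{"x":0,"y":0,"z":0,"turn":7},{"x":0,"y":0,"z":0,"turn":14},{"x":0,"y":0,"z":0,"turn":21},{"x":0,"y":0,"z":0,"turn":28},{"x":0,"y":0,"z":0,"turn":35},{"x":0,"y":0,"z":0,"turn":42},{"x":0,"y":0,"z":0,"turn":49},{"x":0,"y":0,"z":0,"turn":56},{"x":0,"y":0,"z":0,"turn":63},{"x":0,"y":0,"z":0,"turn":70},{"x":0,"y":0,"z":0,"turn":77},{"x":0,"y":0,"z":0,"turn":84}]' 0 30 && python3 tgt.py -.22 -.145 .022 90
```

```text
t 0.38 tcp press mm [-155.3   14.3] z 181.0 xaxis yaw deg -179.42 F press [-1.45  1.5   0.26] w 92.9
tool delta mm [  66.6 -158.6  158.9] turn 90.58 goal [0.4272 0.1113 0.022 ]
t: 1.38
tool_pos: [0.5749, 0.03, 0.1823]
orientation: [-0.0, 1.0, -0.012, -0.0]
contact_force: [0.4, 0.4, -0.0]
width: 0.0928
t 1.38 tcp press mm [-158.8   12.1] z 182.3 xaxis yaw deg 96.18 F press [-0.43  0.37 -0.  ] w 92.8
tool delta mm [-149.5  -77.8  160.3] turn 6.18 goal [0.4272 0.1113 0.022 ]
```

```bash
python3 -m inch '[{"x":-0.035,"y":-0.02,"z":0,"turn":6.2},{"x":-0.07,"y":-0.04,"z":0,"turn":6.2},{"x":-0.105,"y":-0.06,"z":0,"turn":6.2},{"x":-0.14,"y":-0.078,"z":0,"turn":6.2},{"x":-0.15,"y":-0.078,"z":0,"turn":6.2},{"x":-0.15,"y":-0.078,"z":0.03,"turn":6.2},{"x":-0.15,"y":-0.078,"z":0.06,"turn":6.2},{"x":-0.15,"y":-0.078,"z":0.08,"turn":6.2},{"x":-0.15,"y":-0.078,"z":0.08,"turn":6.2}]' && python3 tgt.py -.22 -.145 .022 90
python3 - <<'E'
from h import *; from plant import manip
for n in("scene","wrist"): cv2.imwrite(f"pics/{n}1.png",manip.read_camera(n)["image"])
E
```

```text
t: 2.13
tool_pos: [0.4228, 0.1102, 0.0977]
orientation: [0.001, 0.998, -0.063, -0.004]
contact_force: [-1.2, -0.3, -1.0]
width: 0.0932
t 2.13 tcp press mm [-218.4 -149.3] z 97.7 xaxis yaw deg 90.34 F press [ 0.43 -1.12 -1.04] w 93.2
tool delta mm [ 4.8 -1.7 75.7] turn 0.34 goal [0.4272 0.1113 0.022 ]
```

View pics/scene1.png

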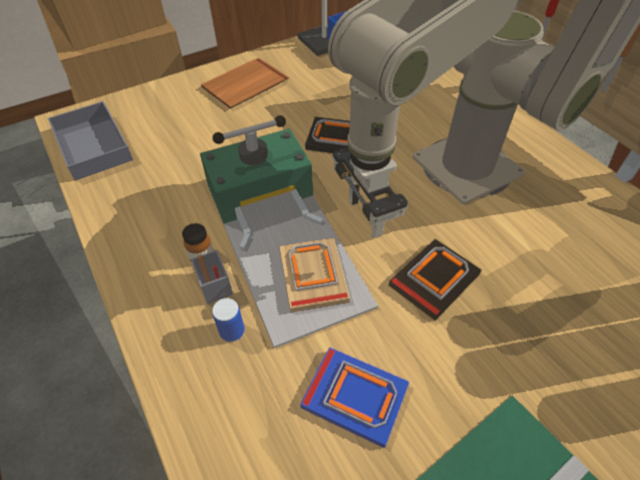

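View pics/wrist1.png

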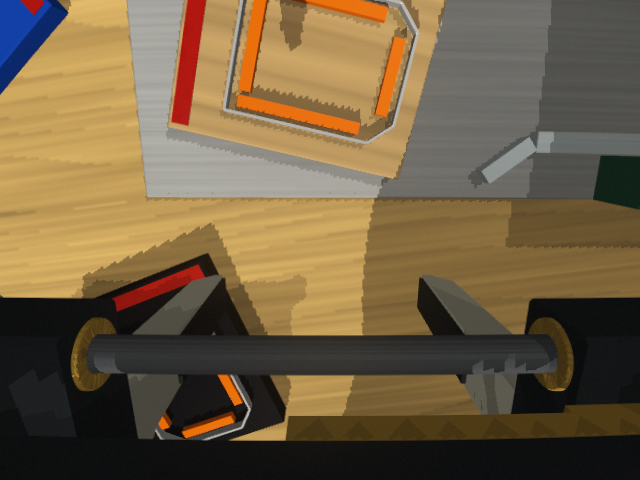

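```bash
python3 - <<'E'
from h import *; from plant import manip
w=manip.read_camera("wrist"); pp=np.load("pp.npy")
P=unproj(w,[(207,255),(285,410),(90,300)],.02); print([(inpress(pp,[*p[:2],0])[:2]*1e3).round() for p in P])
P=unproj(w,[(167,127),(397,177)],.032); print([(inpress(pp,[*p[:2],0])[:2]*1e3).round() for p in P])
tip=loc(pp,[(-.218-.055,-.149,.022),(-.218+.055,-.149,.022)]); print(proj(w,tip))
E
python3 tgt.py -.2 -.14 .022 90
```

```text
[array([-312., -164.]), array([-252., -312.]), array([-416., -204.])]
[array([-330.,  -65.]), array([-164., -100.])]
[[253.49737711 238.12987129]
 [391.98439288 238.66644319]]
t 2.28 tcp press mm [-219.4 -145.2] z 103.5 xaxis yaw deg 90.32 F press [-0.36  0.56  0.02] w 93.3
tool delta mm [ 5.  19.4 81.5] turn 0.32 goal [0.4296 0.0908 0.022 ]
```

```bash
python3 -m inch '[{"x":0,"y":0,"z":0.03,"turn":0.3},{"x":0,"y":0,"z":0.06,"turn":0.3},{"x":0,"y":0,"z":0.075,"turn":0.3},{"x":0,"y":0,"z":0.083,"turn":0.3},{"x":0,"y":0,"z":0.083,"turn":0.3}]' && python3 tgt.py -.22 -.14 .020 90 && python3 -m inch '[{"x":0.005,"y":0,"z":0,"turn":0},{"x":0.01,"y":0,"z":0,"turn":0},{"x":0.015,"y":0,"z":0,"turn":0},{"x":0.02,"y":0,"z":0,"turn":0},{"x":0.024,"y":0,"z":0,"turn":0},{"x":0.028,"y":0,"z":0,"turn":0},{"x":0.032,"y":0,"z":0,"turn":0},{"x":0.036,"y":0,"z":0,"turn":0},{"x":0.04,"y":0,"z":0,"turn":0},{"x":0.044,"y":0,"z":0,"turn":0},{"x":0.048,"y":0,"z":0,"turn":0},{"x":0.052,"y":0,"z":0,"turn":0}]' && python3 tgt.py -.22 -.074 .020 90;python3 - <<'E'
from h import *; from plant import manip
for n in("scene","wrist"): cv2.imwrite(f"pics/{n}2.png",manip.read_camera(n)["image"])
E
```

```text
t: 2.7
tool_pos: [0.4263, 0.1105, 0.0192]
orientation: [0.0, 0.998, -0.065, -0.0]
contact_force: [-0.6, 0.4, 0.3]
width: 0.0932
t 2.7 tcp press mm [-219.1 -145.8] z 19.2 xaxis yaw deg 90.01 F press [-0.34 -0.69  0.26] w 93.2
tool delta mm [ 5.8 -0.9 -0.8] turn 0.01 goal [0.4322 0.1106 0.02  ]
t: 3.7
tool_pos: [0.4783, 0.1038, 0.0193]
orientation: [0.0, 0.998, -0.065, -0.0]
contact_force: [0.1, 0.3, -0.8]
width: 0.0926
t 3.7 tcp press mm [-219.2  -93.4] z 19.3 xaxis yaw deg 90.02 F press [-0.27  0.11 -0.79] w 92.6
tool delta mm [19.4 -0.8 -0.7] turn 0.02 goal [0.4976 0.102  0.02  ]
```

View pics/wrist2.png

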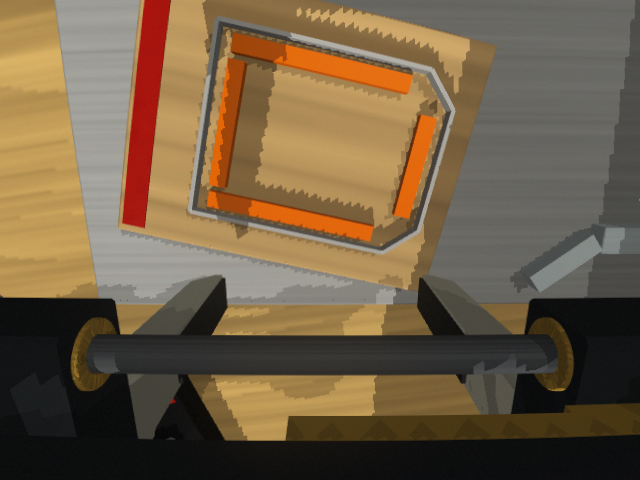

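View pics/scene2.png

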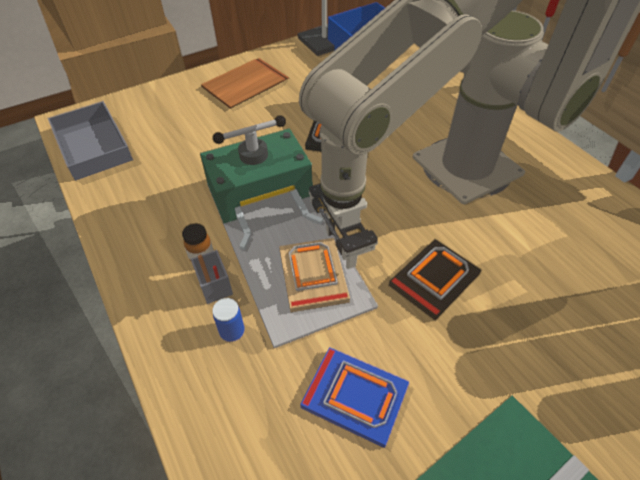

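Run:
```python
from h import *; from plant import manip
w=manip.read_camera("wrist"); pp=np.load("pp.npy")
# top-face points seen: tail/-y corner (121,228), nose/-y corner top, nose/+y corner
b,r=fit([(w,[(-.085,-.065,.032),(.085,-.065,.032),(.085,.065,.032),(-.045,-.045,.04),(-.045,.045,.04)],[(121,228),(409,289),(495,45),(191,210),(218,18)])],[.55,.108,-1.92])
print(b,r.round(1).tolist(),inpress(pp,b))
draw(w,pp,b,(0,0,640,440),1.2,"pics/ov2.png")
```

```text
[ 0.55127678  0.10648895 -1.9222107 ] [[-3.9, 0.1], [13.9, 3.8], [3.5, -0.6], [-0.9, 0.5], [-0.3, -0.4]] [-0.2314801  -0.02140816 -0.22009162]
```

View pics/ov2.png

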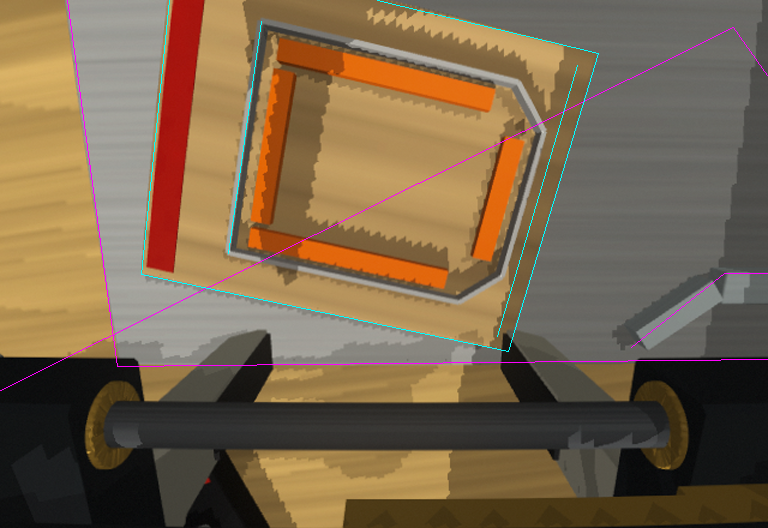

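```bash
python3 - <<'E'
from h import *; from plant import manip
import tgt
w=manip.read_camera("wrist"); pp=np.load("pp.npy"); s,M=tgt.cur()
for o in [(0,.0465,0),(0,-.0465,0),(.0075,.0465,0),(.0075,.0465,-.03),(.0075,.064,0)]:
    print(o,proj(w,(s["tool_pos"]+M@np.array(o))[None]))
im=w["image"][200:440,360:600]; cv2.imwrite("pics/z2.png",cv2.resize(im,None,fx=2.5,fy=2.5,interpolation=cv2.INTER_CUBIC))
E
python3 tgt.py
```

```text
(0, 0.0465, 0) [[401.21240289 268.39893283]]
(0, -0.0465, 0) [[241.44022087 268.64554233]]
(0.0075, 0.0465, 0) [[401.90373207 256.06587293]]
(0.0075, 0.0465, -0.03) [[414.51806507 273.66711139]]
(0.0075, 0.064, 0) [[432.06085681 255.99164843]]
t 3.9 tcp press mm [-219.2  -93.8] z 19.2 xaxis yaw deg 90.02 F press [-0.09 -0.27 -0.22] w 93.1
```

View pics/z2.png

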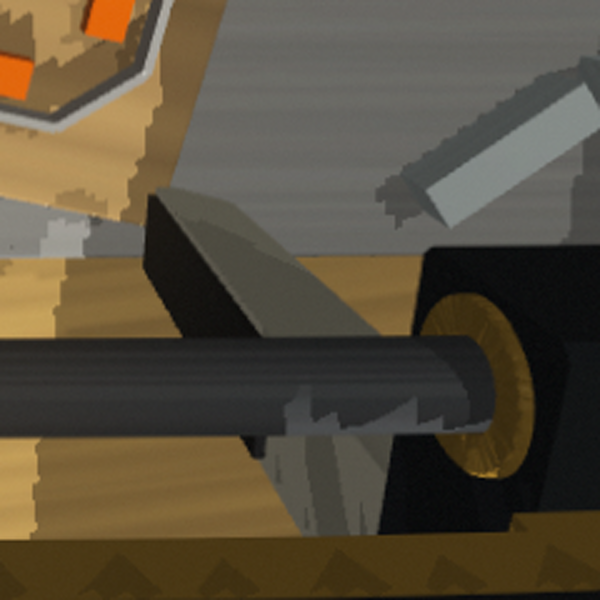

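The board hasn't moved. The open fingertips sit higher than the TCP because the linkage gripper's tips drop as it closes, so they passed over the board. I'll back off, close partly and check the tip height.

```bash
python3 -m inch '[{"x":-0.03,"y":-0.0,"z":0,"turn":0},{"x":-0.045,"y":-0.004,"z":0,"turn":0},{"x":-0.045,"y":-0.006,"z":-0.02,"turn":0},{"x":-0.045,"y":-0.006,"z":-0.02,"turn":0},{"x":-0.045,"y":-0.006,"z":-0.02,"turn":0},{"x":-0.045,"y":-0.006,"z":-0.02,"turn":0}]' 80 20
python3 - <<'E'
from h import *; from plant import manip
import tgt
w=manip.read_camera("wrist");s,M=tgt.cur(); tgt.show()
h=s["width"]/2
for o in [(0.0075,h,0),(.0075,-h,0),(.0075,h,-.019),(.0075,-h,-.019)]:
    print(o,proj(w,(s["tool_pos"]+M@np.array(o))[None]))
cv2.imwrite("pics/w3.png",w["image"])
c=manip.read_camera("side"); cv2.imwrite("pics/s3.png",c["image"])
E
```

```text
t: 4.4
tool_pos: [0.4347, 0.1156, 0.0393]
orientation: [-0.0, 0.998, -0.065, 0.001]
contact_force: [-0.1, -0.2, 0.1]
width: 0.0646
t 4.45 tcp press mm [-225.1 -138.5] z 39.0 xaxis yaw deg 90.02 F press [0.09 0.51 0.44] w 63.8
(0.0075, 0.03188337524088255, 0) [[376.81702473 256.0853062 ]]
(0.0075, -0.03188337524088255, 0) [[266.32202525 256.22571053]]
(0.0075, 0.03188337524088255, -0.019) [[382.00270096 266.60169213]]
(0.0075, -0.03188337524088255, -0.019) [[261.07162331 266.7531995 ]]
```

View pics/w3.png

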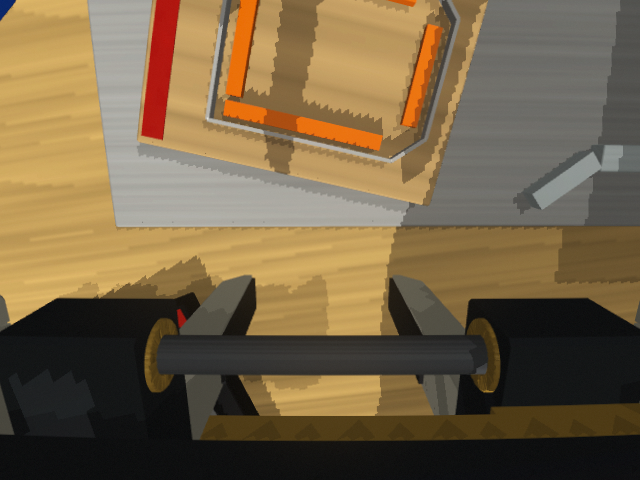

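View pics/s3.png

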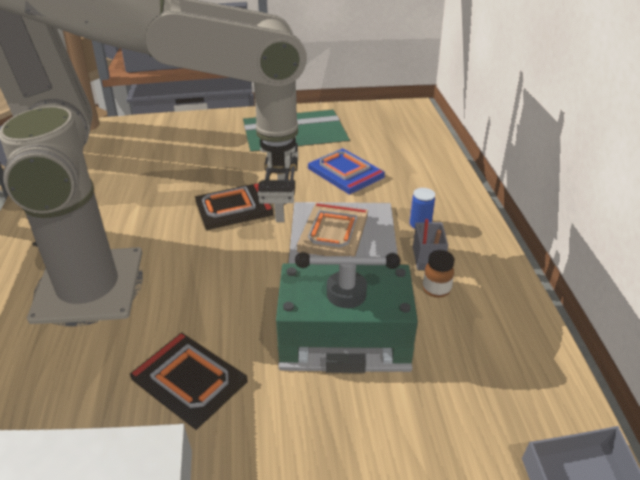

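Run:
```python
from h import *; from plant import manip
import tgt
s,M=tgt.cur()
for n,bx in(("side",(200,130,360,250)),("scene",(300,130,460,270))):
    c=manip.read_camera(n); im=c["image"].copy(); f=4.5
    im=cv2.resize(im,None,fx=f,fy=f,interpolation=cv2.INTER_CUBIC)
    for z,col in((0,(0,0,255)),(-.019,(0,255,0)),(-.04,(255,0,255)),(-.084,(255,0,0))):
        for y in(-.032,.032):
            p=proj(c,(s["tool_pos"]+M@np.array([0,y,z]))[None])[0]; cv2.circle(im,tuple(int((v+.5)*f) for v in p),4,col,-1)
    x0,y0,x1,y1=[int(v*f) for v in bx]; cv2.imwrite(f"pics/tip_{n}.png",im[y0:y1,x0:x1])
```

```text
(no output)
```

View pics/tip_side.png

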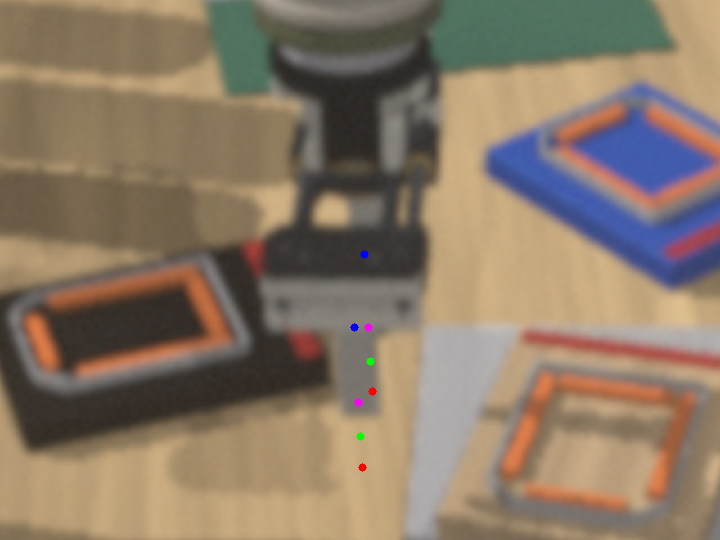

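View pics/tip_scene.png

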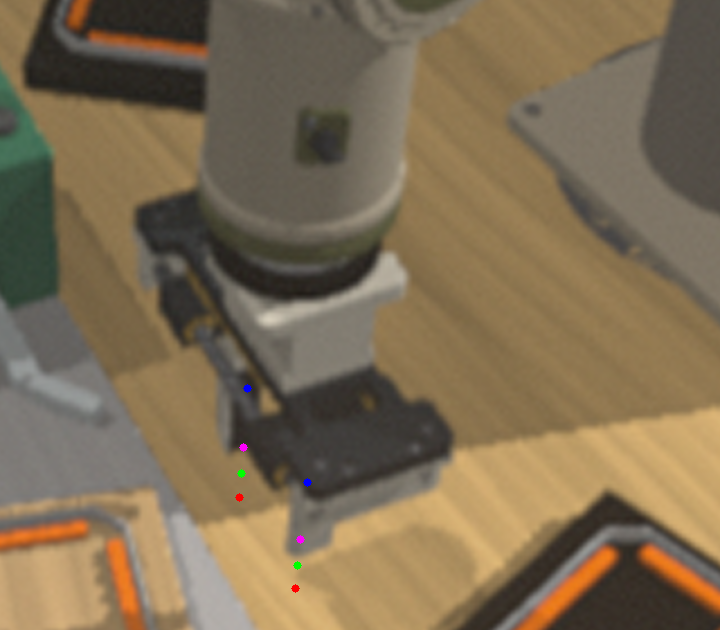

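Both cameras put the visible fingertips about 34 mm behind the reported TCP, which also explains the missed contact. I'll treat tip height as TCP z + 34 mm and confirm it by contact, reading the force as I go down.

```bash
python3 -m inch '[{"x":0,"y":0,"z":0.02,"turn":0},{"x":0,"y":0,"z":0.03,"turn":0},{"x":0,"y":0,"z":0.04,"turn":0},{"x":0,"y":0,"z":0.045,"turn":0},{"x":0,"y":0,"z":0.05,"turn":0},{"x":0,"y":0,"z":0.053,"turn":0},{"x":0,"y":0,"z":0.053,"turn":0}]' 0 20; python3 tgt.py -.225 -.075 -.016 90;  python3 -m inch '[{"x":0.004,"y":0,"z":0,"turn":0},{"x":0.008,"y":0,"z":0,"turn":0},{"x":0.012,"y":0,"z":0,"turn":0},{"x":0.016,"y":0,"z":0,"turn":0},{"x":0.02,"y":0,"z":0,"turn":0},{"x":0.024,"y":0,"z":0,"turn":0},{"x":0.028,"y":0,"z":0,"turn":0},{"x":0.032,"y":0,"z":0,"turn":0}]' && python3 tgt.py -.22 -.074 -.016 90;python3 - <<'E'
from h import *; from plant import manip
for n in("wrist",): cv2.imwrite(f"pics/{n}4.png",manip.read_camera(n)["image"])
E
```

```text
t: 5.18
tool_pos: [0.4337, 0.1156, -0.0142]
orientation: [0.0, 0.998, -0.065, -0.0]
contact_force: [0.1, -0.8, -0.9]
width: 0.0929
t 5.18 tcp press mm [-225.2 -139.1] z -14.2 xaxis yaw deg 90.03 F press [ 0.78  0.18 -0.91] w 92.9
tool delta mm [64.1  0.2  1.8] turn 0.03 goal [ 0.4973  0.1071 -0.016 ]
t: 5.85
tool_pos: [0.4651, 0.1112, -0.014]
orientation: [0.0, 0.998, -0.066, -0.001]
contact_force: [-6.2, -1.4, 3.0]
width: 0.0929
t 5.85 tcp press mm [-224.8 -107.5] z -14.0 xaxis yaw deg 90.0 F press [ 2.23 -6.    3.02] w 92.9
tool delta mm [33.5  4.8  1.9] turn 0.0 goal [ 0.4976  0.102  -0.016 ]
```

View pics/wrist4.png

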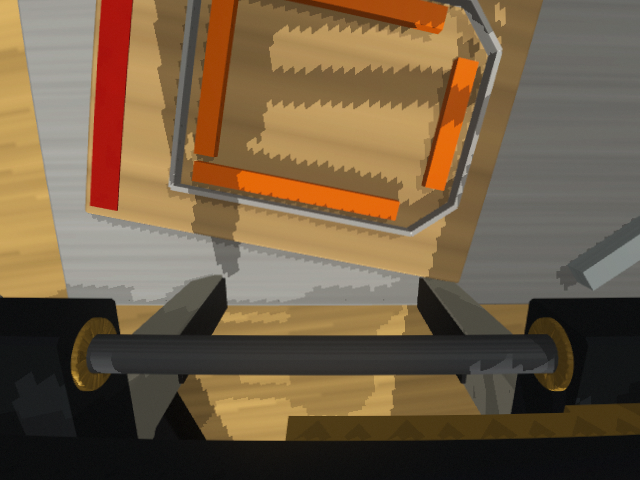

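Contact confirmed: -6 N in y with the tips beside the board. Continuing the squaring push.

```bash
python3 -m inch '[{"x":0.003,"y":0,"z":0,"turn":0},{"x":0.006,"y":0,"z":0,"turn":0},{"x":0.009,"y":0,"z":0,"turn":0},{"x":0.012,"y":0,"z":0,"turn":0},{"x":0.015,"y":0,"z":0,"turn":0},{"x":0.018,"y":0,"z":0,"turn":0},{"x":0.02,"y":0,"z":0,"turn":0},{"x":0.022,"y":0,"z":0,"turn":0},{"x":0.024,"y":0,"z":0,"turn":0}]' && python3 tgt.py -.22 -.074 -.016 90;python3 - <<'E'
from h import *; from plant import manip
for n in("wrist",): cv2.imwrite(f"pics/{n}5.png",manip.read_camera(n)["image"])
E
```

```text
t: 6.65
tool_pos: [0.4898, 0.1083, -0.0137]
orientation: [0.0, 0.998, -0.065, -0.0]
contact_force: [-2.6, -0.8, -1.6]
width: 0.0931
t 6.65 tcp press mm [-225.3  -82.6] z -13.7 xaxis yaw deg 90.02 F press [ 1.15 -2.44 -1.55] w 93.1
tool delta mm [8.6 5.3 2.3] turn 0.02 goal [ 0.4976  0.102  -0.016 ]
```

View pics/wrist5.png

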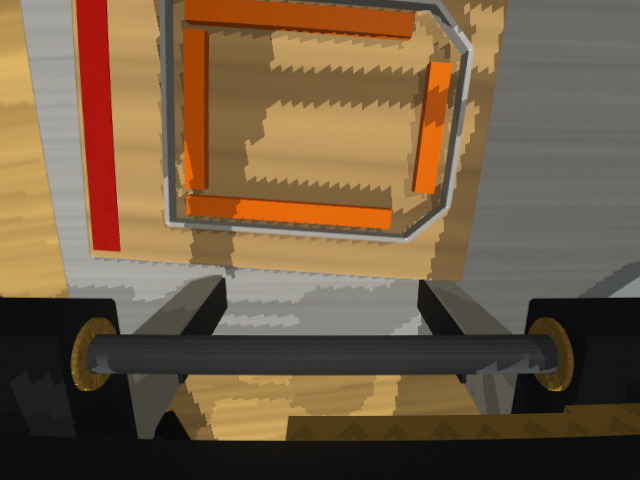

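```bash
python3 -m inch '[{"x":0.002,"y":0,"z":0,"turn":0},{"x":0.004,"y":0,"z":0,"turn":0},{"x":0.006,"y":0,"z":0,"turn":0},{"x":0.008,"y":0,"z":0,"turn":0},{"x":0.008,"y":0,"z":0,"turn":0}]' && python3 tgt.py -.22 -.074 -.016 90;python3 - <<'E'
from h import *; from plant import manip
for n in("wrist","scene"): cv2.imwrite(f"pics/{n}6.png",manip.read_camera(n)["image"])
a=cv2.imread("pics/scene6.png")[180:360,190:400]; cv2.imwrite("pics/scene6c.png",cv2.resize(a,None,fx=3.3,fy=3.3,interpolation=cv2.INTER_CUBIC))
E
```

```text
t: 7.12
tool_pos: [0.4983, 0.1073, -0.0135]
orientation: [-0.0, 0.998, -0.065, 0.0]
contact_force: [-1.1, -0.7, -0.2]
width: 0.093
t 7.12 tcp press mm [-225.4  -74.1] z -13.5 xaxis yaw deg 90.02 F press [ 0.82 -0.97 -0.18] w 93.0
tool delta mm [0.1 5.4 2.5] turn 0.02 goal [ 0.4976  0.102  -0.016 ]
```

View pics/wrist6.png

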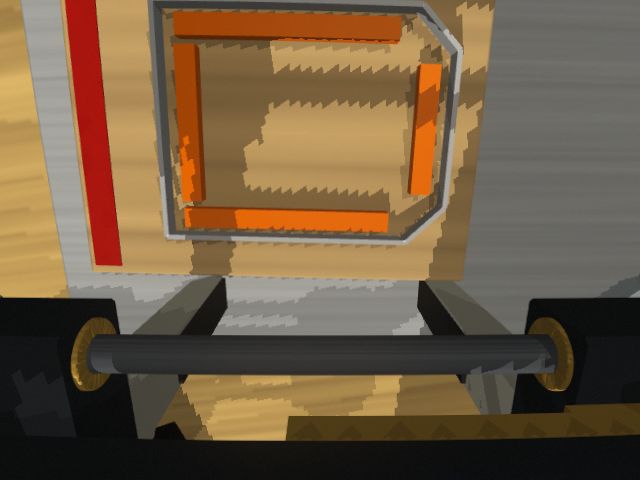

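View pics/scene6c.png

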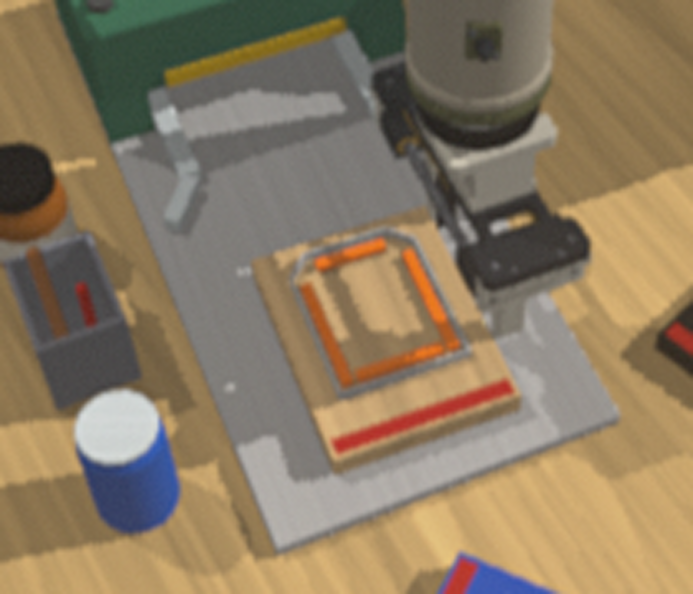

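Run:
```python
from h import *; from plant import manip
w=manip.read_camera("wrist"); s=manip.read_camera("scene"); pp=np.load("pp.npy")
S=lambda L:[(190+x/3.3-.3,180+y/3.3-.3) for x,y in L]
ow=(w,[(-.085,-.065,.032),(.085,-.065,.032),(-.045,-.045,.04),(-.045,.045,.04)],[(94,271),(462,279),(168,240),(151,3)])
os=(s,[(-.085,-.065,.032),(-.085,.065,.032),(.085,.065,.032),(-.045,-.045,.04),(-.045,.045,.04)],S([(519,397),(333,459),(253,258),(468,350),(342,393)]))
for o in([ow],[os],[ow,os]):
    b,r=fit(o,[.55,.108,-1.75]); print(r.round(1).tolist(),inpress(pp,b))
draw(w,pp,b,(0,0,640,440),1.2,"pics/ov6w.png");draw(s,pp,b,(190,130,400,360),2.6,"pics/ov6s.png")
```

```text
[[-0.5, 4.3], [1.3, 3.3], [0.3, -0.9], [-0.7, -0.9]] [-0.24403904  0.00105423 -0.01994354]
[[1.0, -0.3], [-0.6, 0.3], [-0.3, -0.1], [0.7, 0.1], [-0.6, -0.1]] [-0.24390599  0.00028899 -0.04038771]
[[-0.7, 4.1], [1.0, 3.9], [0.2, -0.9], [-0.2, -1.0], [1.1, -0.8], [0.0, 0.7], [-1.0, 0.6], [0.7, -0.2], [-0.4, 0.2]] [-0.24397553  0.00096044 -0.0223269 ]
```

View pics/ov6w.png

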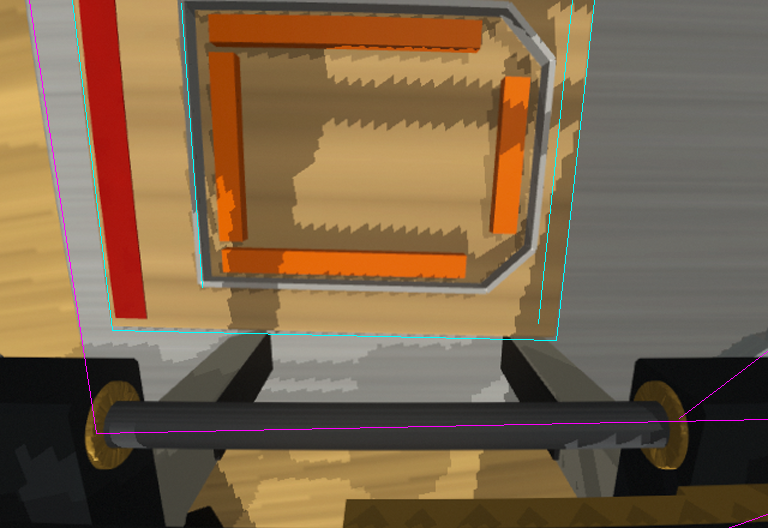

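View pics/ov6s.png

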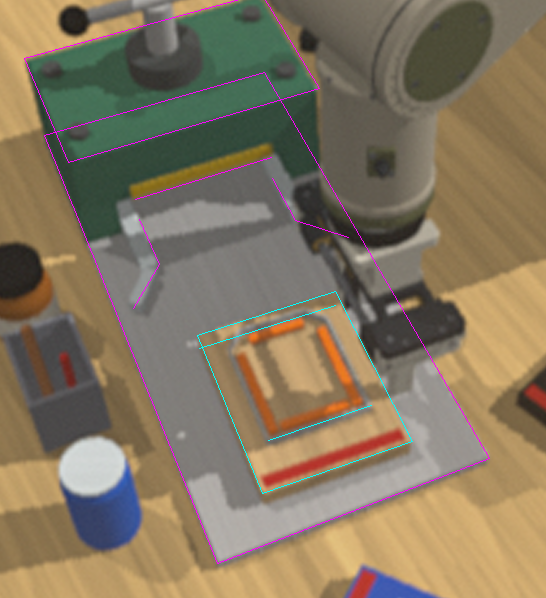

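The board is nearly square now: y about +1 mm, yaw -1 to -2°. Next I'll back off, rise, turn -90° and go behind the tail.

```bash
python3 -m inch '[{"x":-0.02,"y":0,"z":0,"turn":0},{"x":-0.03,"y":0,"z":-0.02,"turn":0},{"x":-0.03,"y":0,"z":-0.055,"turn":0},{"x":-0.03,"y":0,"z":-0.09,"turn":0},{"x":-0.03,"y":0,"z":-0.125,"turn":-7},{"x":-0.03,"y":0,"z":-0.14,"turn":-14},{"x":-0.03,"y":0,"z":-0.14,"turn":-21},{"x":-0.03,"y":0,"z":-0.14,"turn":-28},{"x":-0.03,"y":0,"z":-0.14,"turn":-35},{"x":-0.03,"y":0,"z":-0.14,"turn":-42},{"x":-0.03,"y":0,"z":-0.14,"turn":-49},{"x":-0.03,"y":0,"z":-0.14,"turn":-56}]' 50 20; python3 tgt.py -.365 0 .126 180
```

```text
t: 8.32
tool_pos: [0.4684, 0.1115, 0.1269]
orientation: [0.0, 0.91, 0.414, 0.001]
contact_force: [0.6, -0.3, -0.7]
width: 0.0746
t 8.32 tcp press mm [-225.6 -104.2] z 126.9 xaxis yaw deg 146.39 F press [ 0.26  0.68 -0.68] w 74.6
tool delta mm [173.8   9.6   1.1] turn -33.61 goal [0.59   0.2361 0.126 ]
```

```bash
python3 -m inch '[{"x":0.035,"y":0.002,"z":0,"turn":-7},{"x":0.07,"y":0.004,"z":0,"turn":-14},{"x":0.105,"y":0.006,"z":0,"turn":-21},{"x":0.14,"y":0.008,"z":0,"turn":-28},{"x":0.165,"y":0.01,"z":0,"turn":-33.6},{"x":0.174,"y":0.01,"z":0,"turn":-33.6},{"x":0.174,"y":0.01,"z":0,"turn":-33.6}]' ; python3 tgt.py -.355 0 -.014 180
python3 - <<'E'
from h import *; from plant import manip
for n in("wrist","scene"): cv2.imwrite(f"pics/{n}7.png",manip.read_camera(n)["image"])
E
```

```text
t: 8.9
tool_pos: [0.5915, 0.2364, 0.1261]
orientation: [0.0, 0.754, 0.656, 0.0]
contact_force: [-0.0, -0.1, -0.0]
width: 0.0749
t 8.9 tcp press mm [-365.5    1.4] z 126.1 xaxis yaw deg 179.58 F press [ 0.15  0.02 -0.04] w 74.9
tool delta mm [-10.6  -1.4 140.1] turn -0.42 goal [ 0.5887  0.2261 -0.014 ]
```

View pics/wrist7.png

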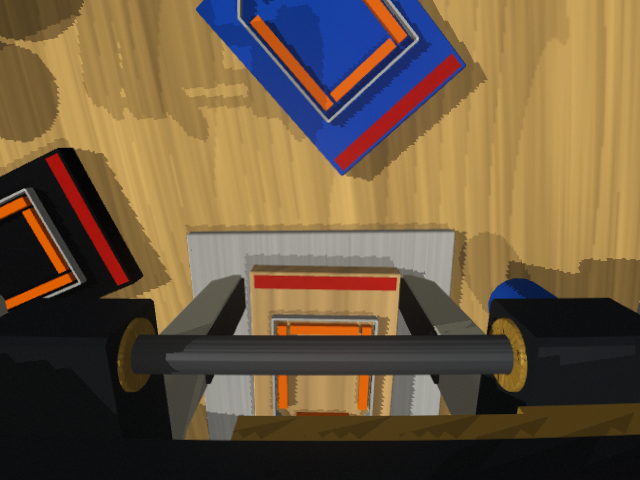

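View pics/scene7.png

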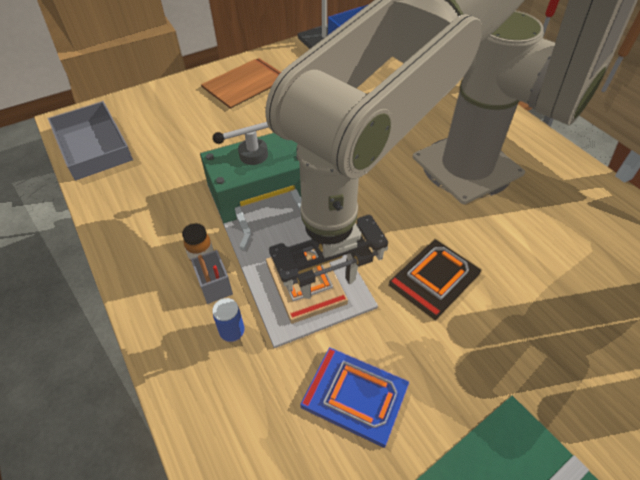

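```bash
python3 -m inch '[{"x":0,"y":-0.0014,"z":0.035,"turn":-0.4},{"x":0,"y":-0.0014,"z":0.07,"turn":-0.4},{"x":0,"y":-0.0014,"z":0.1,"turn":-0.4},{"x":0,"y":-0.0014,"z":0.12,"turn":-0.4},{"x":0,"y":-0.0014,"z":0.13,"turn":-0.4},{"x":0,"y":-0.0014,"z":0.138,"turn":-0.4},{"x":0,"y":-0.0014,"z":0.141,"turn":-0.4},{"x":0,"y":-0.0014,"z":0.141,"turn":-0.4}]' ; python3 tgt.py -.338 0 -.014 180
python3 - <<'E'
from h import *; from plant import manip
for n in("wrist",): cv2.imwrite(f"pics/{n}8.png",manip.read_camera(n)["image"])
E
```

```text
t: 9.67
tool_pos: [0.5896, 0.2349, -0.0139]
orientation: [0.0, 0.752, 0.659, 0.0]
contact_force: [-0.8, 0.3, 0.2]
width: 0.0749
t 9.67 tcp press mm [-3.638e+02 -2.000e-01] z -13.9 xaxis yaw deg 179.97 F press [-0.23 -0.88  0.24] w 74.9
tool delta mm [-25.8   0.2   0.1] turn -0.03 goal [ 0.5864  0.2093 -0.014 ]
```

View pics/wrist8.png

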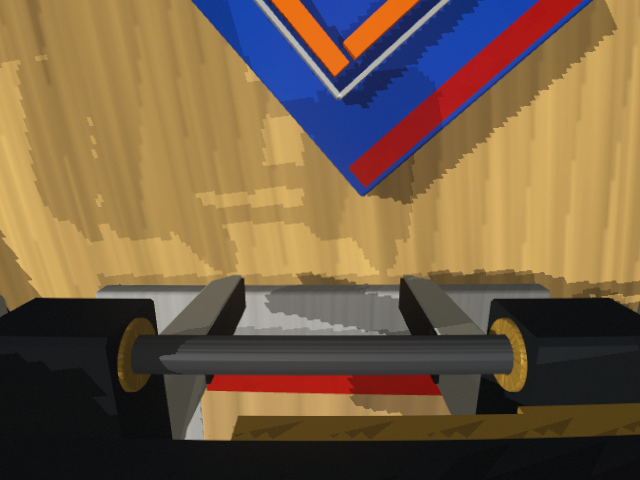

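```bash
python3 -m inch '[{"x":-0.008,"y":0,"z":0,"turn":0},{"x":-0.016,"y":0,"z":0,"turn":0},{"x":-0.022,"y":0,"z":0,"turn":0},{"x":-0.026,"y":0,"z":0,"turn":0},{"x":-0.03,"y":0,"z":0,"turn":0},{"x":-0.035,"y":0,"z":0,"turn":0},{"x":-0.04,"y":0,"z":0,"turn":0},{"x":-0.045,"y":0,"z":0,"turn":0},{"x":-0.05,"y":0,"z":0,"turn":0},{"x":-0.055,"y":0,"z":0,"turn":0},{"x":-0.06,"y":0,"z":0,"turn":0},{"x":-0.064,"y":0,"z":0,"turn":0}]'>/dev/null ; python3 tgt.py
python3 - <<'E'
from h import *; from plant import manip
for n in("wrist","scene","side"): cv2.imwrite(f"pics/{n}9.png",manip.read_camera(n)["image"])
a=cv2.imread("pics/scene9.png")[180:360,190:400]; cv2.imwrite("pics/scene9c.png",cv2.resize(a,None,fx=3.3,fy=3.3,interpolation=cv2.INTER_CUBIC))
E
```

```text
t 10.72 tcp press mm [-3.005e+02  1.000e-01] z -13.8 xaxis yaw deg -179.98 F press [-5.46 -0.08  1.19] w 74.7
```

View pics/scene9c.png

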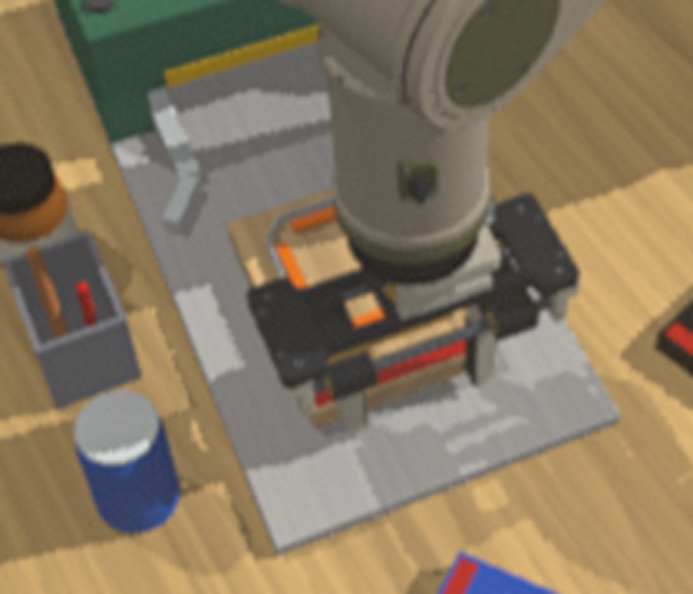

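```bash
cat > px.py <<'E'
import sys,json
from h import *; from plant import manip
cam,z,L=sys.argv[1],float(sys.argv[2]),json.loads(sys.argv[3]); c=manip.read_camera(cam); pp=np.load("pp.npy")
print([(inpress(pp,[*p[:2],0])[:2]*1e3).round(1).tolist() for p in unproj(c,L,z)])
E
python3 px.py scene .032 '[[259.1,247],[285.5,307.5]]'
python3 - <<'E'
from h import *
a=cv2.imread("pics/side9.png")[190:300,260:430]; cv2.imwrite("pics/side9c.png",cv2.resize(a,None,fx=4.5,fy=4.5,interpolation=cv2.INTER_CUBIC))
E
```

```text
[[-120.4, 66.4], [-296.5, 67.5]]
```

View pics/side9c.png

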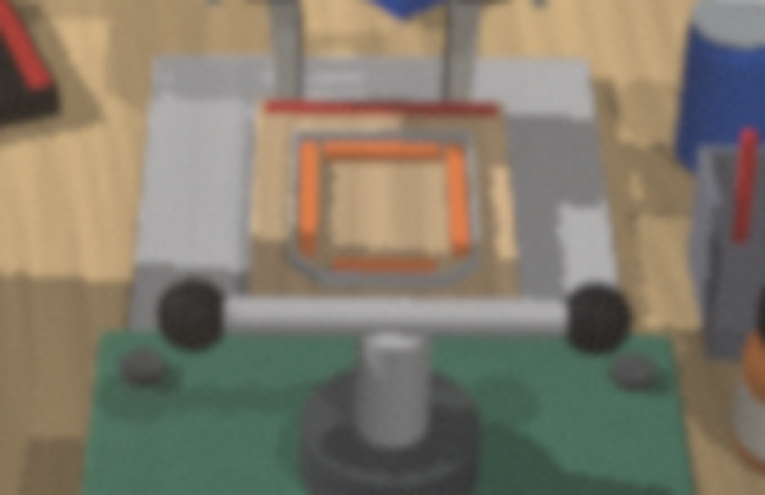

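```bash
python3 -m inch '[{"x":-0.005,"y":0,"z":0,"turn":0},{"x":-0.01,"y":0,"z":0,"turn":0},{"x":-0.015,"y":0,"z":0,"turn":0},{"x":-0.02,"y":0,"z":0,"turn":0},{"x":-0.025,"y":0,"z":0,"turn":0},{"x":-0.03,"y":0,"z":0,"turn":0},{"x":-0.035,"y":0,"z":0,"turn":0},{"x":-0.04,"y":0,"z":0,"turn":0},{"x":-0.045,"y":0,"z":0,"turn":0},{"x":-0.05,"y":0,"z":0,"turn":0},{"x":-0.055,"y":0,"z":0,"turn":0},{"x":-0.06,"y":0,"z":0,"turn":0}]'>/dev/null ; python3 tgt.py ;python3 -m inch '[{"x":-0.004,"y":0,"z":0,"turn":0},{"x":-0.008,"y":0,"z":0,"turn":0},{"x":-0.012,"y":0,"z":0,"turn":0},{"x":-0.016,"y":0,"z":0,"turn":0},{"x":-0.02,"y":0,"z":0,"turn":0}]' >/dev/null; python3 tgt.py
python3 - <<'E'
from h import *; from plant import manip
for n in("wrist","scene","side"): cv2.imwrite(f"pics/{n}10.png",manip.read_camera(n)["image"])
a=cv2.imread("pics/side10.png")[190:300,260:430]; cv2.imwrite("pics/side10c.png",cv2.resize(a,None,fx=4.5,fy=4.5,interpolation=cv2.INTER_CUBIC))
a=cv2.imread("pics/scene10.png")[160:340,190:400]; cv2.imwrite("pics/scene10c.png",cv2.resize(a,None,fx=3.3,fy=3.3,interpolation=cv2.INTER_CUBIC))
E
```

```text
t 11.92 tcp press mm [-240.6   -0.4] z -14.3 xaxis yaw deg -179.95 F press [-5.59  0.3   2.34] w 75.0
t 12.33 tcp press mm [-220.7   -0.4] z -14.3 xaxis yaw deg -179.96 F press [-6.89 -0.38  2.44] w 75.0
```

View pics/side10c.png

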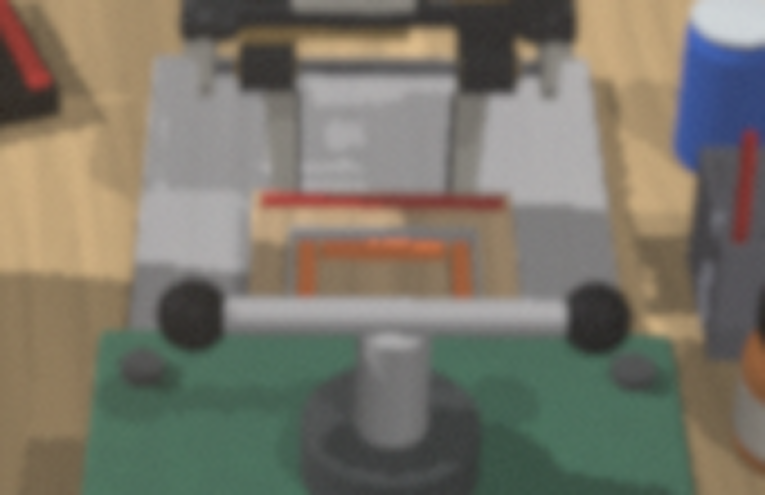

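View pics/scene10c.png

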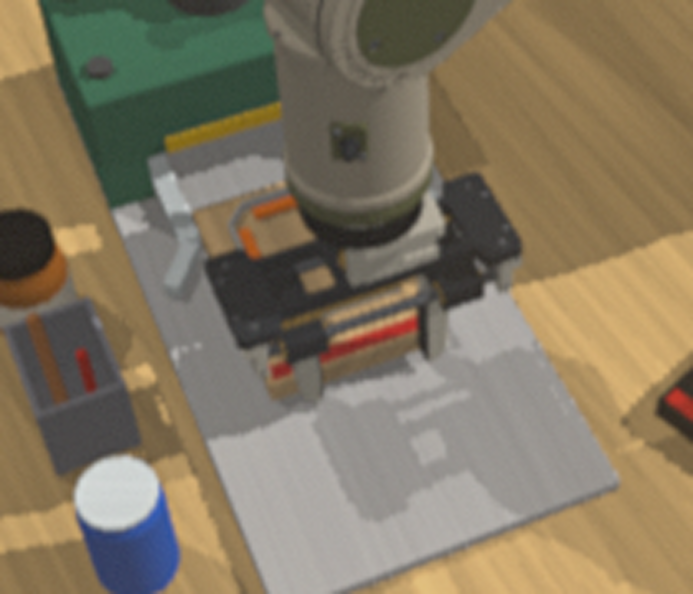

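The board is between the guides and the force matches plain friction. I'll continue to nose about +25 mm, then feel for the stop slowly.

```bash
python3 -m inch '[{"x":-0.005,"y":0,"z":0,"turn":0},{"x":-0.01,"y":0,"z":0,"turn":0},{"x":-0.015,"y":0,"z":0,"turn":0},{"x":-0.02,"y":0,"z":0,"turn":0},{"x":-0.025,"y":0,"z":0,"turn":0},{"x":-0.03,"y":0,"z":0,"turn":0},{"x":-0.035,"y":0,"z":0,"turn":0},{"x":-0.04,"y":0,"z":0,"turn":0}]'>/dev/null ; python3 tgt.py ;python3 -m inch '[{"x":-0.004,"y":0,"z":0,"turn":0},{"x":-0.008,"y":0,"z":0,"turn":0},{"x":-0.012,"y":0,"z":0,"turn":0},{"x":-0.016,"y":0,"z":0,"turn":0},{"x":-0.02,"y":0,"z":0,"turn":0},{"x":-0.024,"y":0,"z":0,"turn":0},{"x":-0.027,"y":0,"z":0,"turn":0}]' >/dev/null; python3 tgt.py
```

```text
t 13.15 tcp press mm [-180.6   -0.5] z -14.5 xaxis yaw deg -179.95 F press [-6.02 -0.45  3.38] w 74.7
t 13.73 tcp press mm [-153.5   -0.5] z -14.5 xaxis yaw deg -179.96 F press [-5.8   1.18  2.05] w 75.0
```

```bash
cat > chk.py <<'E'
import sys,tgt
from h import *
s,M=tgt.cur(); pp=tgt.pp; F=s["contact_force"]; fx=np.cos(pp[2])*F[0]+np.sin(pp[2])*F[1]
x=inpress(pp,[*s["tool_pos"][:2],0])[0]*1e3
print(f"x {x:.1f} fx {fx:.2f} t {s['t']:.2f}",flush=True); sys.exit(1 if fx< -float(sys.argv[1]) else 0)
E
m(){ :; }
python3 -m inch '[{"x":-0.001,"y":0,"z":0,"turn":0},{"x":-0.002,"y":0,"z":0,"turn":0},{"x":-0.003,"y":0,"z":0,"turn":0}]' >/dev/null && python3 chk.py 8.5 &&
python3 -m inch '[{"x":-0.001,"y":0,"z":0,"turn":0},{"x":-0.002,"y":0,"z":0,"turn":0},{"x":-0.003,"y":0,"z":0,"turn":0}]' >/dev/null && python3 chk.py 8.5 &&
python3 -m inch '[{"x":-0.001,"y":0,"z":0,"turn":0},{"x":-0.002,"y":0,"z":0,"turn":0},{"x":-0.003,"y":0,"z":0,"turn":0}]' >/dev/null && python3 chk.py 8.5 &&
python3 -m inch '[{"x":-0.0005,"y":0,"z":0,"turn":0},{"x":-0.001,"y":0,"z":0,"turn":0}]' >/dev/null && python3 chk.py 8.5 &&
python3 -m inch '[{"x":-0.0005,"y":0,"z":0,"turn":0},{"x":-0.001,"y":0,"z":0,"turn":0}]' >/dev/null && python3 chk.py 8.5 &&
python3 -m inch '[{"x":-0.0005,"y":0,"z":0,"turn":0},{"x":-0.001,"y":0,"z":0,"turn":0}]' >/dev/null && python3 chk.py 8.5 &&
python3 -m inch '[{"x":-0.0005,"y":0,"z":0,"turn":0},{"x":-0.001,"y":0,"z":0,"turn":0}]' >/dev/null && python3 chk.py 8.5 &&
python3 -m inch '[{"x":-0.0005,"y":0,"z":0,"turn":0},{"x":-0.001,"y":0,"z":0,"turn":0}]' >/dev/null && python3 chk.py 8.5 &&
python3 -m inch '[{"x":-0.0005,"y":0,"z":0,"turn":0},{"x":-0.001,"y":0,"z":0,"turn":0}]' >/dev/null && python3 chk.py 8.5 &&
python3 -m inch '[{"x":-0.0005,"y":0,"z":0,"turn":0},{"x":-0.001,"y":0,"z":0,"turn":0}]' >/dev/null && python3 chk.py 8.5 &&
python3 -m inch '[{"x":-0.0005,"y":0,"z":0,"turn":0},{"x":-0.001,"y":0,"z":0,"turn":0}]' >/dev/null && python3 chk.py 8.5 &&
python3 -m inch '[{"x":-0.0005,"y":0,"z":0,"turn":0},{"x":-0.001,"y":0,"z":0,"turn":0}]' >/dev/null && python3 chk.py 8.5
python3 tgt.py
```

```text
x -150.7 fx -7.00 t 13.98
x -147.8 fx -5.76 t 14.23
x -144.8 fx -5.31 t 14.48
x -143.8 fx -7.07 t 14.65
x -142.8 fx -5.98 t 14.82
x -141.8 fx -6.82 t 14.98
x -140.8 fx -5.88 t 15.15
x -139.8 fx -7.00 t 15.32
x -138.8 fx -6.32 t 15.48
x -137.9 fx -6.71 t 15.65
x -136.8 fx -5.39 t 15.82
x -135.8 fx -5.64 t 15.98
t 15.98 tcp press mm [-135.8   -0.5] z -14.5 xaxis yaw deg -179.95 F press [-5.64 -0.55  3.41] w 74.2
```

```bash
python3 -m inch '[{"x":-0.001,"y":0,"z":0,"turn":0}]' >/dev/null && python3 chk.py 8.8 &&
python3 -m inch '[{"x":-0.001,"y":0,"z":0,"turn":0}]' >/dev/null && python3 chk.py 8.8 &&
python3 -m inch '[{"x":-0.001,"y":0,"z":0,"turn":0}]' >/dev/null && python3 chk.py 8.8 &&
python3 -m inch '[{"x":-0.001,"y":0,"z":0,"turn":0}]' >/dev/null && python3 chk.py 8.8 &&
python3 -m inch '[{"x":-0.001,"y":0,"z":0,"turn":0}]' >/dev/null && python3 chk.py 8.8 &&
python3 -m inch '[{"x":-0.001,"y":0,"z":0,"turn":0}]' >/dev/null && python3 chk.py 8.8 &&
python3 -m inch '[{"x":-0.001,"y":0,"z":0,"turn":0}]' >/dev/null && python3 chk.py 8.8 &&
python3 -m inch '[{"x":-0.001,"y":0,"z":0,"turn":0}]' >/dev/null && python3 chk.py 8.8 &&
python3 -m inch '[{"x":-0.001,"y":0,"z":0,"turn":0}]' >/dev/null && python3 chk.py 8.8 &&
python3 -m inch '[{"x":-0.001,"y":0,"z":0,"turn":0}]' >/dev/null && python3 chk.py 8.8 &&
python3 -m inch '[{"x":-0.001,"y":0,"z":0,"turn":0}]' >/dev/null && python3 chk.py 8.8 &&
python3 -m inch '[{"x":-0.001,"y":0,"z":0,"turn":0}]' >/dev/null && python3 chk.py 8.8 &&
python3 -m inch '[{"x":-0.001,"y":0,"z":0,"turn":0}]' >/dev/null && python3 chk.py 8.8 &&
python3 -m inch '[{"x":-0.001,"y":0,"z":0,"turn":0}]' >/dev/null && python3 chk.py 8.8 &&
python3 -m inch '[{"x":-0.001,"y":0,"z":0,"turn":0}]' >/dev/null && python3 chk.py 8.8 &&
python3 -m inch '[{"x":-0.001,"y":0,"z":0,"turn":0}]' >/dev/null && python3 chk.py 8.8 &&
python3 -m inch '[{"x":-0.001,"y":0,"z":0,"turn":0}]' >/dev/null && python3 chk.py 8.8 &&
python3 -m inch '[{"x":-0.001,"y":0,"z":0,"turn":0}]' >/dev/null && python3 chk.py 8.8 &&
python3 -m inch '[{"x":-0.001,"y":0,"z":0,"turn":0}]' >/dev/null && python3 chk.py 8.8 &&
python3 -m inch '[{"x":-0.001,"y":0,"z":0,"turn":0}]' >/dev/null && python3 chk.py 8.8
python3 tgt.py
```

```text
x -134.9 fx -5.86 t 16.07
x -133.8 fx -6.52 t 16.15
x -132.8 fx -6.91 t 16.23
x -131.8 fx -6.56 t 16.32
x -130.8 fx -6.01 t 16.40
x -129.8 fx -5.99 t 16.48
x -128.8 fx -6.07 t 16.57
x -127.8 fx -5.89 t 16.65
x -126.9 fx -6.23 t 16.73
x -125.9 fx -7.42 t 16.82
x -125.0 fx -7.77 t 16.90
x -124.0 fx -7.10 t 16.98
x -123.1 fx -7.63 t 17.07
x -122.1 fx -8.02 t 17.15
x -121.2 fx -10.22 t 17.23
t 17.23 tcp press mm [-121.2   -0.5] z -14.5 xaxis yaw deg -179.95 F press [-10.22   0.66   4.36] w 75.4
```

The buffer touched at TCP x ≈ -126, and it bottoms near -120.5. Half-millimetre steps now.

```bash
python3 -m inch '[{"x":-0.0005,"y":0,"z":0,"turn":0}]' >/dev/null && python3 chk.py 16 &&
python3 -m inch '[{"x":-0.0005,"y":0,"z":0,"turn":0}]' >/dev/null && python3 chk.py 16 &&
python3 -m inch '[{"x":-0.0005,"y":0,"z":0,"turn":0}]' >/dev/null && python3 chk.py 16 &&
python3 -m inch '[{"x":-0.0005,"y":0,"z":0,"turn":0}]' >/dev/null && python3 chk.py 16 &&
python3 -m inch '[{"x":-0.0005,"y":0,"z":0,"turn":0}]' >/dev/null && python3 chk.py 16
python3 tgt.py
```

```text
x -121.2 fx -12.36 t 17.32
x -121.1 fx -13.77 t 17.40
x -121.0 fx -15.85 t 17.48
x -120.9 fx -17.15 t 17.57
t 17.57 tcp press mm [-120.9   -0.6] z -14.5 xaxis yaw deg -179.94 F press [-17.15  -1.12   2.19] w 75.1
```

```bash
python3 -m inch '[{"x":-0.0005,"y":0,"z":0,"turn":0},{"x":-0.0005,"y":0,"z":0,"turn":0},{"x":-0.0005,"y":0,"z":0,"turn":0},{"x":-0.0005,"y":0,"z":0,"turn":0},{"x":-0.0005,"y":0,"z":0,"turn":0},{"x":-0.0005,"y":0,"z":0,"turn":0},{"x":-0.0005,"y":0,"z":0,"turn":0},{"x":-0.0005,"y":0,"z":0,"turn":0}]' ; python3 tgt.py
python3 - <<'E'
from h import *; from plant import manip
for n in("wrist","scene","side"): cv2.imwrite(f"pics/{n}11.png",manip.read_camera(n)["image"])
a=cv2.imread("pics/side11.png")[190:300,260:430]; cv2.imwrite("pics/side11c.png",cv2.resize(a,None,fx=4.5,fy=4.5,interpolation=cv2.INTER_CUBIC))
a=cv2.imread("pics/scene11.png")[160:340,190:400]; cv2.imwrite("pics/scene11c.png",cv2.resize(a,None,fx=3.3,fy=3.3,interpolation=cv2.INTER_CUBIC))
E
```

```text
t: 18.23
tool_pos: [0.5575, -0.0059, -0.0145]
orientation: [-0.001, 0.752, 0.66, 0.002]
contact_force: [2.1, 16.0, 3.6]
width: 0.0747
t 18.23 tcp press mm [-120.8   -0.6] z -14.5 xaxis yaw deg -179.93 F press [-16.13   0.02   3.63] w 74.7
```

View pics/side11c.png

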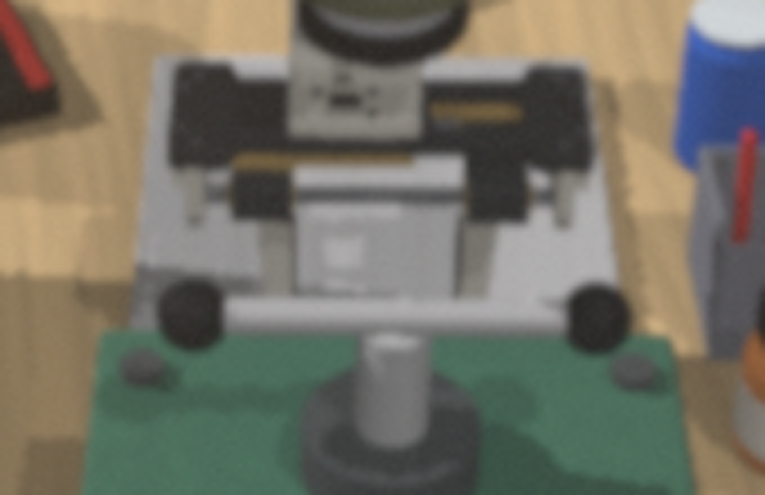

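View pics/scene11c.png

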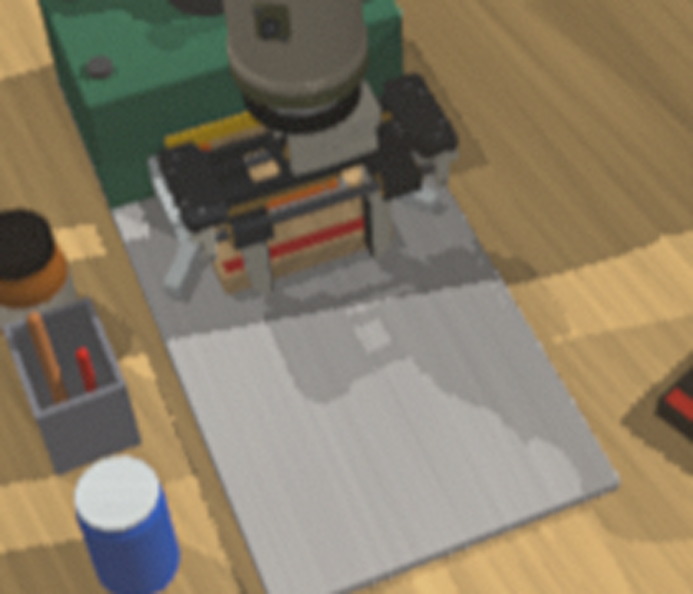

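The board is held on the bottomed stop at about 16 N total, roughly 10 N of it on the stop, for over 0.6 s. Backing the fingers off straight.

```bash
python3 -m inch '[{"x":0.001,"y":0,"z":0,"turn":0},{"x":0.002,"y":0,"z":0,"turn":0},{"x":0.003,"y":0,"z":0,"turn":0},{"x":0.005,"y":0,"z":0,"turn":0},{"x":0.01,"y":0,"z":0,"turn":0},{"x":0.03,"y":0,"z":0,"turn":0},{"x":0.06,"y":0,"z":-0.01,"turn":0},{"x":0.09,"y":0,"z":-0.04,"turn":0},{"x":0.12,"y":0,"z":-0.06,"turn":0},{"x":0.14,"y":0,"z":-0.08,"turn":0},{"x":0.14,"y":0,"z":-0.08,"turn":0}]' >/dev/null; python3 tgt.py
python3 - <<'E'
from h import *; from plant import manip
for n in("wrist","scene"): cv2.imwrite(f"pics/{n}12.png",manip.read_camera(n)["image"])
a=cv2.imread("pics/scene12.png")[160:340,190:400]; cv2.imwrite("pics/scene12c.png",cv2.resize(a,None,fx=3.3,fy=3.3,interpolation=cv2.INTER_CUBIC))
E
```

```text
t 19.3 tcp press mm [-261.9    1.9] z 70.2 xaxis yaw deg -179.81 F press [-0.15  1.03  0.64] w 74.7
```

View pics/scene12c.png

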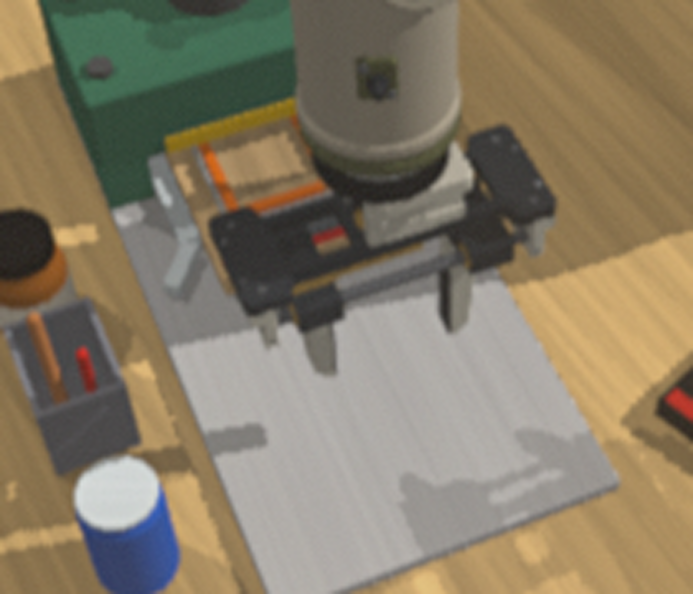

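View pics/scene12.png

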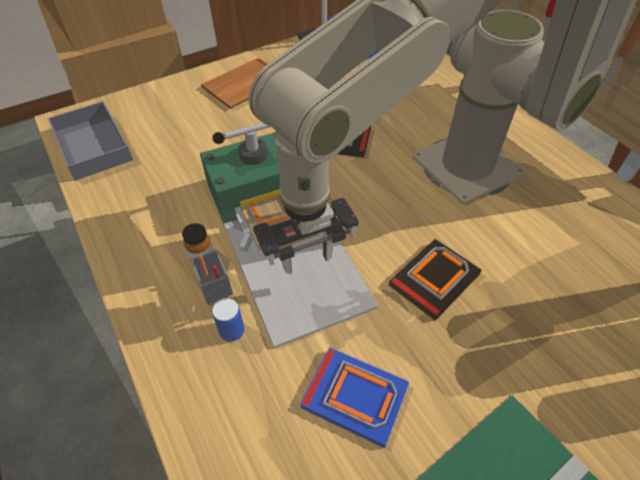

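```bash
python3 -m inch '[{"x":0.02,"y":0,"z":-0.03,"turn":0},{"x":0.04,"y":0,"z":-0.06,"turn":0},{"x":0.06,"y":0,"z":-0.09,"turn":0},{"x":0.07,"y":0,"z":-0.11,"turn":0},{"x":0.07,"y":0,"z":-0.11,"turn":0}]' >/dev/null
python3 - <<'E'
from h import *; from plant import manip
for n in("side","wrist","scene"): cv2.imwrite(f"pics/{n}13.png",manip.read_camera(n)["image"])
a=cv2.imread("pics/side13.png")[190:310,260:430]; cv2.imwrite("pics/side13c.png",cv2.resize(a,None,fx=4.5,fy=4.5,interpolation=cv2.INTER_CUBIC))
a=cv2.imread("pics/scene13.png")[160:340,190:400]; cv2.imwrite("pics/scene13c.png",cv2.resize(a,None,fx=3.3,fy=3.3,interpolation=cv2.INTER_CUBIC))
E
```

```text
(no output)
```

View pics/side13c.png

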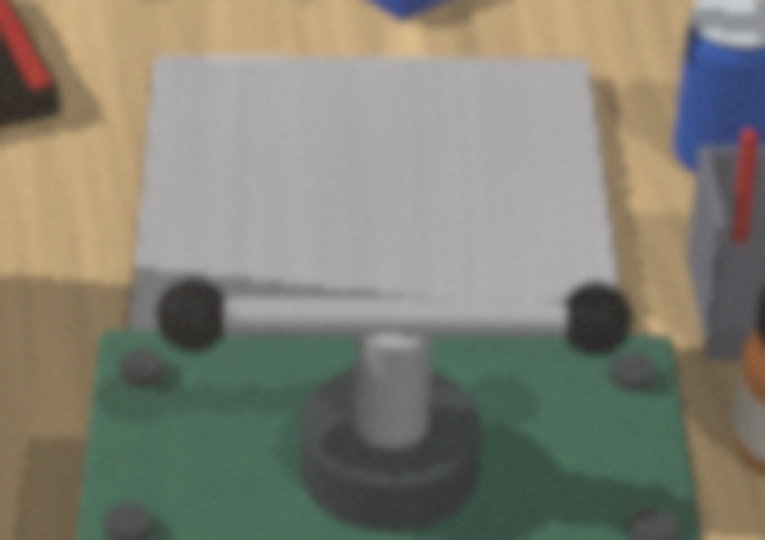

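View pics/scene13c.png

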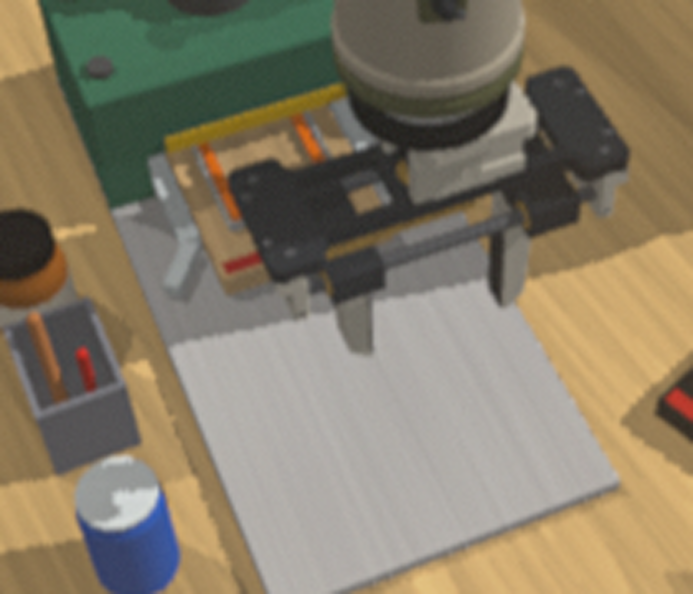

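View pics/wrist13.png

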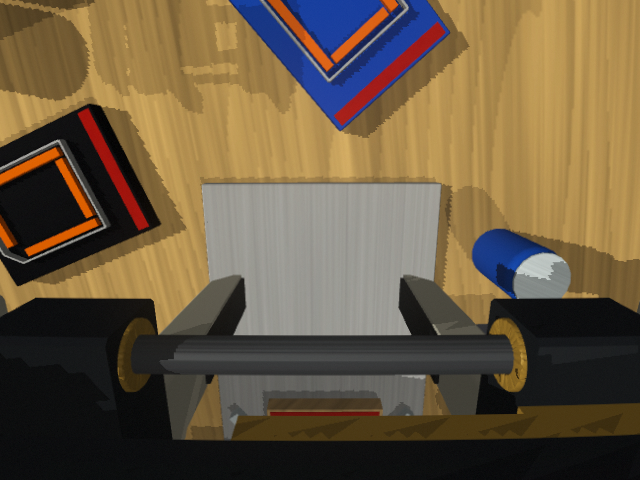

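```bash
python3 px.py scene .032 '[[258.5,242.1]]'; python3 px.py wrist .032 '[[269,410],[381,411]]'; python3 tgt.py
```

```text
[[-106.1, 63.0]]
[[-110.7, -61.2], [-109.4, 62.8]]
t 20.07 tcp press mm [-325.6   -1.8] z 172.2 xaxis yaw deg 179.94 F press [ 0.47 -0.25 -0.38] w 74.9
```

The tail corners measure x ≈ -110 mm and y ≈ ±62 mm. The board is straight and centred, and it did not spring back after I released it. Handing in.

```bash
python3 -c "
from plant import manip
print(manip.close_job())"
```

```text
the job is handed in; nothing more can be done
None
```

The plywood board is pressed home against the depth stop, and I handed the job in at about 20 s of the 72 s allowed. The hand-in reports no verdict.

**What I did:**
- **Squaring:** I pushed the board's side with both fingers lined up along the press, until it was square and centred.
- **Feeding:** I pushed from the tail, between the guides and under the head, against about 6 N of friction.
- **Finding the stop:** the push force rose by about 1.5 N at a nose position of roughly 52 mm. It went solid about 5–6 mm further in, which matches the buffer.
- **Pressing:** I held the board there for over 0.6 s at 16–17 N total. That leaves roughly 10 N on the stop after friction, well under the 50 N limit.
- **Releasing:** I backed the fingers off straight.

**Last checks:**
- In the wrist camera the tail corners are at press x about -110 mm and y about -61 and +63 mm. The board is therefore straight and within about 1 mm of the centre line.
- I saw no spring-back; the tail is within a few millimetres of where the push left it.
- The jar, can and pot look undisturbed in the pictures.

**What disagreed or could not be checked:**
- The fingertips sat about 34 mm higher than the reported TCP. My first squaring push passed over the board without touching it, and I then worked 34 mm lower.
- The last tail reading from the scene camera (x -106 mm) differs from the wrist camera's by about 4 mm.
- The buffer is hidden under the head, so I could not see whether the board still touches it. I infer that from the force readings and the tail position.

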